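# Fit a fresh filter cassette in the bench dust extractor

## Robot

A 6-joint arm with a two-finger parallel gripper is mounted at the origin on the work surface. World frame = base frame: x ahead of the robot, y to its left, z up, the work surface at z = 0. Lengths are in m, angles in rad, forces in N, time in s.
With the tool pointing down it reaches from about 0.35 to 0.725 m from the base axis. Payload 6 kg.
Tool frame: the origin (TCP) lies at the very end of the fingers, on their centre line; the grasp point (between the pads) lies 19 mm behind it; x points along the fingers, y is the direction in which the jaws open and shut, and the axes are right-handed (so a half turn about x gives the same grasp; the last joint's range is limited). The gripper opens to 85 mm and grips with 20 to 120 N. Pads are 22 mm wide; open, the fingers measure 114 mm over their backs; the gripper's body (76 mm by 85 mm) begins 54 mm behind the grasp point. The pads swing forward as they close: fully open they stand 13 mm farther back than shut.
Start: joints at [1.581, 0.04, 0.085, 0, -1.615, -0.334], TCP at [0.191, 0.569, 0.231] pointing down, gripper open.
Joint ranges: [-2.56, 2.56], [-1.29, 2.01], [-1.08, 1.49], [-3.29, 1.98], [-2.81, -0.18], [-2.99, 2.99]. Speed limits (rad/s): [2.57, 2.57, 3.01, 3.14, 3.14, 3.14].

## Interface

Orientations are given as a 3x3 rotation matrix whose columns are the frame's x, y, z axes.
In Python, from bench import sensors, snapshot, camera_model, order gives the robot as it stands.
- The arm moves only by the shell command python3 -m handwheel 'ROWS' [FORCE]. ROWS is JSON, a list of rows, each an object with "travel": the shift along the tool's x, y, z in cm, a list of three; "rotation": the turn, a rotation vector about the tool's x, y, z in rad, a list of three; "claw": the finger opening in cm, from 0 to 8.54. A call has 1 to 10 rows; each row is the pose to reach, as a shift and turn from the pose commanded when the call began, along the tool's axes at that moment; what a row does not reach only later rows make up. A row lasts 1/8 s, in which the tool goes at most 62.5 mm and 10.7 degrees, less where a joint would pass 70% of its speed; a pose out of reach is approached as far as the arm can. A call with a gripper value outside its range is refused whole. The fingers move at their own pace and stop on an object; FORCE is the grip in N (left out, the last holds). Time passes only in rows, so rows that repeat a pose let the fingers close. It gives the time, the measured TCP pose, the force and the opening at its end, in the units of the state.
- sensors.read_state(): the state, without advancing time (a new reading comes with each control period).
- snapshot(name): name is "scene" or "side" or "wrist"; returns the picture (420x560x3 uint8, blue, green, red); there is no depth.
- camera_model(name): a dict with "camera_matrix" (3x3 intrinsics, pixels), "k1" (the pictures are not rectified: a ray, as slopes to the right and down, at radius r is drawn at 1 + k1 r^2 times it, then the intrinsics apply), "xyz" and "attitude" of the camera in the world. Camera axes: x right, y up, looking along -z (the intrinsics and any distortion apply to the point x, -y, -z); pixel columns grow to the right and rows downward; lengths in m; the calibration is good to about 2 mm. A picture is of the moment at which its call begins: read the wrist's pose just before it. camera_model takes no time and is no camera call; for the wrist camera it gives the pose at the moment of the call.
- order.job_done(): hands the job in, once; it reports no verdict.
The state is a dict: "time_s": time; "joint_positions": joint angles; "qvel": joint speeds; "effort": joint torques, N m; "eef_pos": TCP position; "tcp_rot": TCP orientation; "wrist_force": force on the tool from outside, world axes, zero at the start; "wrist_torque": the same for the moment, N m; "opening": finger opening in m.
Only numpy, scipy, OpenCV 4.12 (cv2) and the standard library are available. Lean on these libraries where they do the work, as an engineer would, in place of code of your own. Each camera call takes 0.05 s, during which the arm holds its last target.

## Task

Fit the large filter cassette lying on the table into the bench dust extractor: press the release pad and let the cover spring fully open by itself without touching it, then press the filter down past the two sprung clips until it sits fully home and level on its gasket, and finally push the cover down until it latches shut. Do it gently, without forcing the filter if it catches, never leaning on the extractor with more than about 3 kg (30 N), and leave everything else on the table where it is.

Things in the scene. Friction and masses are not known exactly. Their poses are not given: they have to be found in the camera images.
- extractor: Bench dust extractor: white box 260 mm long (y), 170 deep (x), deck 100 mm above the table, fixed, louvred front (-x) towards the robot, turned up to 0.3 rad. Origin on the table, 35 mm right (-y) and 76 mm below seat. x points from front to back, y to its left, z up. From the origin the housing reaches 135 mm right and 125 mm left.
- seat (a point): Middle of the filter seat (a gasket ledge), axes as the extractor. It lies 24 mm below the deck, at the bottom of a well 76 mm (x) by 115 mm (y) with a 4 mm bevel round its mouth, under the cover.
- clip_left_tip (a point): Top of the sprung steel clip at the left end (y = +57 mm) of the well, 24 mm above the deck; its twin is at the right end. Both are 28 mm wide, lean about 4 mm over the well and yield sideways. The filter's weight does not pass them: pushing it down takes about 4 to 12 N on its middle; they snap over its top edge when it is home.
- release_pad (a point): Middle of the top of the black ribbed release pad, 42 (x) by 26 mm (y), 11 mm above the deck at the extractor's right end. Pressed straight down it sinks at most 8 mm; the cover is let go at about 6 mm and 3 to 6 N; it springs back. The cover's free edge, 58 mm left (+y) of this point, rises almost straight up: keep the hand clear.
- release (a joint): Tilt of the release rocker, rad: 0 at rest, 0.15 pressed hard down (0.01 is 0.55 mm at the pad); the cover is let go at about 0.11.
- cover (a joint): Opening angle of the cover, rad: about 0.01 latched shut, 1.78 fully open (a little past upright). A spring always drives it open, in about 1 s; unlatched it does not stay shut. A shallow grey lid with clear window, 102 (x) by 157 (y) by 40 mm tall, hinged along x at its left end.
- cover_hinge (a point): Middle of the cover's hinge axis, at deck height, 78 mm left (+y) of and 24 mm above the seat. The axis is parallel to the extractor's x. The frame turns with the cover and equals the extractor's when shut.
- cover_lip (a point): Where to push the cover: middle of the border on its outside face, 17 mm in from the free edge. In the cover's frame 140 mm (-y) from the hinge and 40 mm (+z, out of the outside face) above it. Open, the outside face looks left (+y): push it from there to the right, then down. The latch snaps in at about 6 to 14 N straight down here.
- filter_grip (a point): Middle of the grip rib of the large filter cassette, the one to fit: white frame 72 (x) by 110 (y) by 22 mm thick with paper pleats, on top a rib 46 mm long (y), 12 thick (x), 26 tall. This point is 13 mm above the frame's top, 35 mm above its underside (home: 35 mm above the seat). Lies flat, rib up, 0.1 to 0.2 kg. Long side goes along the well, either way round.
- small_filter_grip (a point): Middle of the grip rib of the small filter cassette (frame 50 by 80 mm, 16 mm thick; rib 12 by 34 mm, 26 mm tall; this point 29 mm above its underside). Not the one to fit: leave it.
- cartridge: Grey round respirator cartridge, 84 mm across, 40 mm tall, origin under its middle. Leave it.
- jar: White screw-top jar, 68 mm across, 95 mm tall, origin under its middle. Leave it.
- tamper: Upright steel powder tamper, 40 mm across, 88 mm tall, origin under its middle. Leave it.
- scoop: Steel spoon, 180 mm long, lying on the table, origin under its middle. Leave it.
- capsule_tray: Steel tray of white capsules, 150 by 200 mm, 30 mm tall, origin under its middle. Leave it.

How it is judged:
On the way, in this order (a step that is already met when the one before it is completed fails the run):
1. the release is pressed and the cover has sprung fully open by itself (value of joint cover above 1.65 rad), for 0.2 s.
2. the large filter is fully home and level on its seat, under both clips, with the cover open (value of joint cover above 1.5 rad and z of filter_grip in the frame of seat below 0.0367 m and horizontal distance between filter_grip and seat below 0.005 m and angle between the z axis of filter_grip and the z axis of seat, either way round below 0.04 rad), for 0.2 s.
At the end, for the whole second after the job is handed in: The large filter lies on its seat within 1.7 mm of fully home, level within 0.04 rad and within 5 mm of the well's middle, and the cover is latched shut (below 0.03 rad, still, release pad back up) (value of joint each of cover, release below 0.03 rad and velocity of joint cover below 0.05 rad/s and z of filter_grip in the frame of seat between 0.03 and 0.0367 m and horizontal distance between filter_grip and seat below 0.005 m and angle between the z axis of filter_grip and the z axis of seat, either way round below 0.04 rad); the robot touches nothing.
It fails at once if the cover is touched by the robot with more than 2 N before the filter is home (it must spring open by itself, unhindered) (contact force between any of the arm, the fingers and cover above 2 N and (z of filter_grip in the frame of seat above 0.04 m or horizontal distance between filter_grip and seat above 0.01 m)).
It fails at once if the robot leans on the extractor or any part of it with more than 30 N (contact force between any of the fingers, the arm and extractor above 30 N).
It fails at once if the filter is forced against seat, clips and walls with more than 60 N in all (contact force between filter and extractor above 60 N).
It fails at once if something else on the table is moved by more than 20 mm (distance of any of small_filter_grip, cartridge, jar, tamper, scoop, capsule_tray from where it was at the start of the episode above 0.02 m).
It also fails if it takes over 72 s, if anything falls off the work surface, if the arm or the gripper's body presses on something with over 40 N, if the wrist force passes 120 N, or if a joint passes its speed limit or range.

## Working session

There is one attempt and no reset: what is moved stays moved. The work goes in short steps, Python scripts to look and compute and a shell command to move; the robot and the scene stay as the last step left them, time stands still between calls to the robot, and variables do not carry over. Pictures are saved under pics/ and viewed, and the job is handed in when it is done.

```bash
ls; mkdir -p pics
python3 - <<'E'
from bench import sensors, snapshot, camera_model
import cv2
s=sensors.read_state();print(s)
for n in("scene","side","wrist"):
    m=camera_model(n);print(n,m)
    cv2.imwrite(f"pics/{n}0.png",snapshot(n))
E
```

```text
pics
{'time_s': 0.0, 'joint_positions': array([ 1.58075794e+00,  4.08324429e-02,  8.37587725e-02, -4.60751147e-04,
       -1.61554043e+00, -3.33699245e-01]), 'qvel': array([-0.0002017 ,  0.00030446,  0.00032497, -0.00062994,  0.00040795,
       -0.00020023]), 'effort': array([-3.94105682e-04, -3.68189907e+01,  3.47410655e+01,  6.93222374e+00,
       -5.29525641e-03,  7.11781183e-06]), 'eef_pos': array([0.19068655, 0.56851761, 0.23023914]), 'tcp_rot': array([[-4.42159410e-04, -3.18092692e-01, -9.48059515e-01],
       [-1.82227653e-03, -9.48057777e-01,  3.18092958e-01],
       [-9.99998242e-01,  1.86827440e-03, -1.60460179e-04]]), 'wrist_force': array([-0.44983256,  1.01036518, -0.05405923]), 'wrist_torque': array([ 0.08836145, -0.00808195,  0.06759981]), 'opening': 0.08570112811626626}
scene {'camera_matrix': array([[456.66277212,   0.        , 279.51476067],
       [  0.        , 456.66277212, 208.78281968],
       [  0.        ,   0.        ,   1.        ]]), 'k1': 0.03268987241449098, 'xyz': array([1.28850106, 0.10324025, 1.31182005]), 'attitude': array([[-0.139591  , -0.83240399, 
[... 284 characters left out ...]
 ]]), 'k1': 0.006562239001674074, 'xyz': array([-0.04447579, -0.70820734,  0.65194934]), 'attitude': array([[ 0.79377903,  0.31146591, -0.522402  ],
       [-0.60820179,  0.40320033, -0.6837544 ],
       [-0.00233353,  0.86047573,  0.50948608]])}
wrist {'camera_matrix': array([[304.09965222,   0.        , 280.97655622],
       [  0.        , 304.09965222, 213.05605311],
       [  0.        ,   0.        ,   1.        ]]), 'k1': -0.018800875403030624, 'xyz': array([0.26347451, 0.54401998, 0.37426611]), 'attitude': array([[-3.17025739e-01,  9.04287312e-01,  2.85935549e-01],
       [-9.48416917e-01, -3.02217896e-01, -9.57585221e-02],
       [-1.78376591e-04, -3.01544028e-01,  9.53452236e-01]])}
```

View pics/scene0.png

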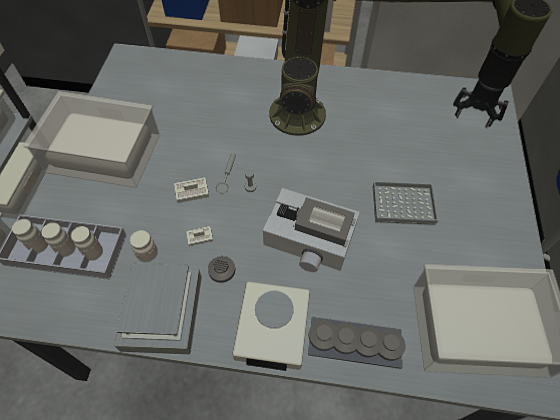

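View pics/side0.png

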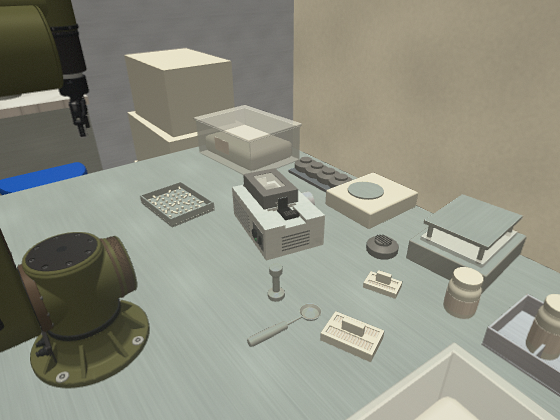

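View pics/wrist0.png

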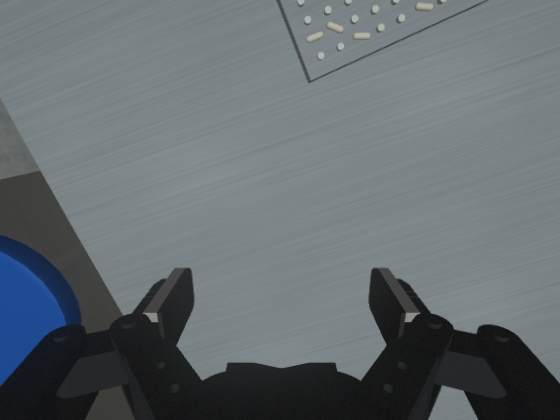

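The scene picture shows the extractor around (312,228), the large filter at (191,188), the small one at (200,235) and the tamper at (250,182). I'll enlarge these areas.

```bash
cat > h.py <<'E'
import numpy as np, cv2
from bench import sensors, snapshot, camera_model
def ray(m,u,v):
    K=np.array(m['camera_matrix']); a=np.array([(u-K[0,2])/K[0,0],(v-K[1,2])/K[1,1]]); p=a.copy()
    for _ in range(20): p=a/(1+m['k1']*(p@p))
    d=np.array(m['attitude'])@np.array([p[0],-p[1],-1]); return np.array(m['xyz']),d
def onz(m,u,v,z):
    o,d=ray(m,u,v); return o+d*(z-o[2])/d[2]
def proj(m,P):
    P=np.atleast_2d(P); q=(P-np.array(m['xyz']))@np.array(m['attitude']); a=np.c_[q[:,0]/-q[:,2],-q[:,1]/-q[:,2]]
    a=a*(1+m['k1']*(a**2).sum(1))[:,None]; K=np.array(m['camera_matrix'])
    return a*[K[0,0],K[1,1]]+[K[0,2],K[1,2]]
def tri(m1,p1,m2,p2):
    o1,d1=ray(m1,*p1);o2,d2=ray(m2,*p2)
    A=np.c_[d1,-d2];t=np.linalg.lstsq(A,o2-o1,rcond=None)[0]
    a=o1+t[0]*d1;b=o2+t[1]*d2
    return (a+b)/2,np.linalg.norm(a-b)
def rotz(a): return np.array([[np.cos(a),-np.sin(a),0],[np.sin(a),np.cos(a),0],[0,0,1]])
def crop(img,x0,y0,w,h,s,name):
    cv2.imwrite('pics/'+name,cv2.resize(img[y0:y0+h,x0:x0+w],None,fx=s,fy=s,interpolation=cv2.INTER_CUBIC))
E
python3 - <<'E'
from h import *
a=cv2.imread('pics/scene0.png');b=cv2.imread('pics/side0.png')
crop(a,165,170,200,110,4,'c1.png'); crop(b,220,160,115,105,5,'c2.png'); crop(b,240,260,160,110,5,'c3.png')
E
```

```text
(no output)
```

View pics/c1.png

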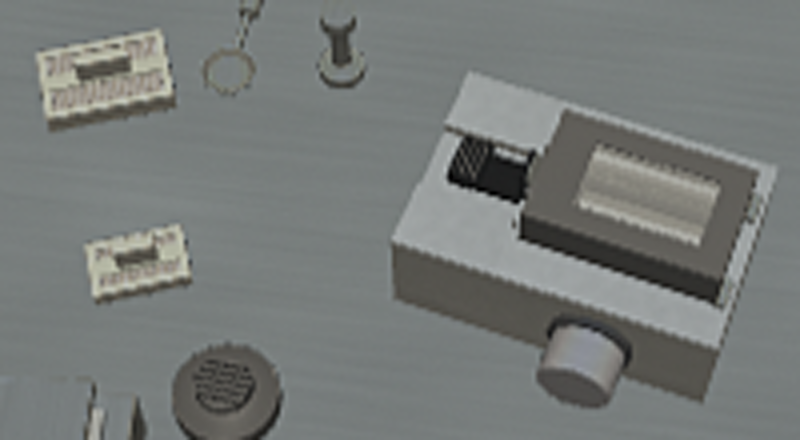

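View pics/c2.png

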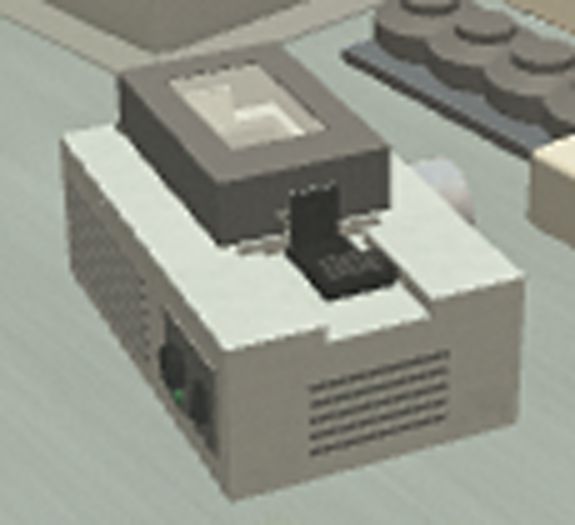

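View pics/c3.png

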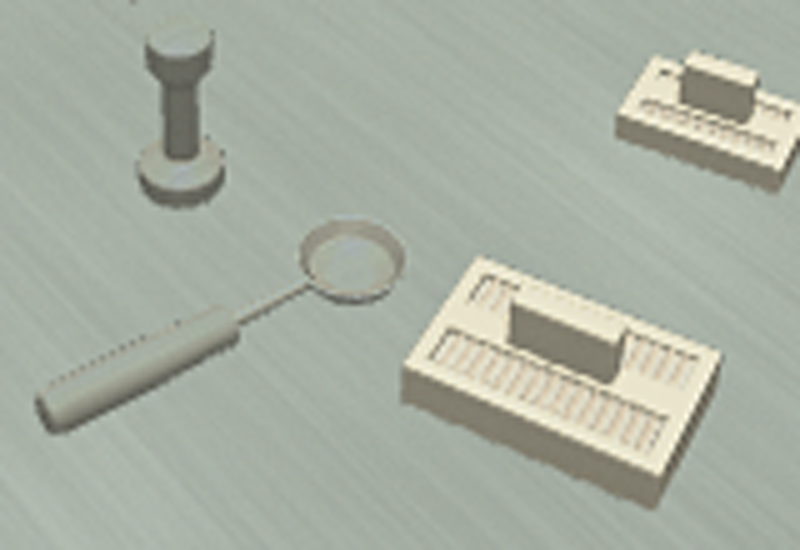

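```bash
cat > fit.py <<'E'
from h import *
from scipy.optimize import least_squares
ms,md=camera_model('scene'),camera_model('side')
def px(l,s,x,y): return (np.array(l,float)+.5)/s-.5+[x,y]
def fit(obs,x0):
    def f(p):
        r=[]
        for m,pts,uv in obs:
            W=np.array(pts)@rotz(p[2]).T+[p[0],p[1],0]; r.append((proj(m,W)-uv).ravel())
        return np.concatenate(r)
    s=least_squares(f,x0,x_scale=[.01,.01,.1]); return s.x,s.fun
D=.1
sc=px([(470,72),(776,168),(393,242),(720,345),(563,112),(757,178),(718,280)],4,165,170)
scp=[(-.085,-.135,D),(-.085,.125,D),(.085,-.135,D),(.085,.125,D),(-.051,-.044,.14),(-.051,.113,.14),(.051,.113,.14)]
sd=px([(225,350),(523,275),(62,140),(120,75),(280,45),(388,150),(215,183)],5,220,160)
sdp=[(-.085,-.135,D),(.085,-.135,D),(-.085,.125,D),(-.051,.113,.14),(.051,.113,.14),(.051,-.044,.14),(-.051,-.044,.14)]
x0=list(onz(ms,312,228,.1)[:2])+[0]
print('guess',x0)
for o in ([(ms,scp,sc)],[(md,sdp,sd)],[(ms,scp,sc),(md,sdp,sd)]):
    p,r=fit(o,x0);print('ext',p.round(4),r.reshape(-1,2).round(1).tolist())
E=p
f=.022;a,b=.036,.055
sc=px([(38,55),(162,32),(175,97),(48,120)],4,165,170)
sd=px([(480,258),(720,353),(402,372),(660,472)],5,240,260)
for l in (0,):
  # long axis in local y. scene: 38->162 is long. figure by fit with both windings
  sp=[(-a,-b,f),(-a,b,f),(a,b,f),(a,-b,f)]
  dp=[(a,-b,f),(-a,-b,f),(a,b,f),(-a,b,f)]
  import itertools
  best=None
  for perm in itertools.permutations([(-a,-b,f),(-a,b,f),(a,b,f),(a,-b,f)]):
    q,r=fit([(md,list(perm),sd)],list(onz(md,350,334,.02)[:2])+[0.]); c=(r**2).sum()
    if best is None or c<best[0]-1e-6: best=(c,q,perm)
  print('side',best)
  q,r=fit([(ms,sp,sc)],best[1]);print('scene',q,r.round(1))
  q2,r=fit([(ms,sp,sc),(md,list(best[2]),sd)],q);print('both',q2,r.round(1))
R=rotz(E[2])
for n,v in dict(seat=(0,.035,.076),pad=(0,-.102,.111),hinge=(0,.113,.1),lip=(0,-.027,.14)).items(): print(n,(R@v+[E[0],E[1],0]).round(4))
# table objects
for n,u,v,z in(('small',200,234,.02),('tamper',250,181,.04),('cart',221,268,.04)):print(n,onz(ms,u,v,z).round(3))
E
python3 fit.py
```

```text
guess [np.float64(0.5710066058252325), np.float64(0.10982674122018049), 0]
ext [ 0.5467  0.1099 -0.2206] [[-0.5, 0.1], [0.5, 0.2], [-0.7, -0.1], [-0.7, 1.4], [0.0, -0.5], [0.5, -1.7], [0.8, 0.3]]
ext [ 0.5421  0.1097 -0.2283] [[-0.3, 0.4], [0.3, 0.6], [-0.3, -1.1], [-0.5, -0.8], [-0.4, -0.8], [0.7, -0.0], [0.4, 0.8]]
ext [ 0.5442  0.1104 -0.2266] [[0.0, -0.6], [0.8, -0.2], [-0.4, -1.0], [-0.7, 0.8], [0.4, -1.1], [0.7, -2.2], [0.9, -0.2], [0.3, -0.0], [0.8, 0.2], [0.1, -1.3], [-0.0, -1.0], [-0.1, -1.1], [1.2, -0.3], [0.9, 0.5]]
side (np.float64(3.9940627559534603), array([ 0.42063075, -0.32114422, -2.74658283]), ((-0.036, -0.055, 0.022), (-0.036, 0.055, 0.022), (0.036, -0.055, 0.022), (0.036, 0.055, 0.022)))
scene [ 0.42735104 -0.3185286   0.37588378] [-0.2 -0.2  0.3 -0.2  0.2 -0.  -0.3  0.4]
both [ 0.42114675 -0.32055358 -2.73899956] [ 34.5   8.5 -28.6  21.1 -34.8 -11.8  28.3 -24.   -1.3  -0.5   0.5  -0.5
  -0.1  -1.1   0.7   0.6]
seat [0.5521 0.1445 0.076 ]
pad [0.5213 0.011  0.111 ]
hinge [0.5696 0.2206 0.1   ]
lip [0.5382 0.0841 0.14  ]
small [ 0.598 -0.247  0.02 ]
tamper [ 0.379 -0.12   0.04 ]
cart [ 0.716 -0.151  0.04 ]
```

```bash
cat > plan.py <<'E'
import sys
from h import *
from scipy.spatial.transform import Rotation as Ro
def target(zang,tilt=0,tax=None):
    z=np.array([np.cos(zang),np.sin(zang),0]);x=np.array([0,0,-1.]);y=np.cross(z,x)
    R=np.c_[x,y,z]
    if tilt: R=Ro.from_rotvec(np.array(tax)*tilt).as_matrix()@R
    return R
def plan(p,R):
    s=sensors.read_state();R0=s['tcp_rot']
    t=R0.T@(np.array(p)-s['eef_pos'])*100; r=Ro.from_matrix(R0.T@R).as_rotvec()
    print('travel cm',t.round(2),'rot',r.round(3),'| tcp',s['eef_pos'].round(4),'F',s['wrist_force'].round(1))
if __name__=='__main__':
    a=[float(v) for v in sys.argv[1:5]]; plan(a[:3],target(a[3]))
E
python3 plan.py .51 0 .25 1.344
```

```text
travel cm [ -1.88  43.75 -48.36] rot [ 1.474e+00 -1.000e-03 -1.000e-03] | tcp [0.1908 0.5686 0.2305] F [-0.7  0.7 -1. ]
```

```bash
python3 -m handwheel '[{"travel":[-2,4,-5],"rotation":[0.15,0,0],"claw":0},{"travel":[-2,8,-9],"rotation":[0.3,0,0],"claw":0},{"travel":[-2,12,-13],"rotation":[0.45,0,0],"claw":0},{"travel":[-2,16,-18],"rotation":[0.6,0,0],"claw":0},{"travel":[-2,20,-22],"rotation":[0.75,0,0],"claw":0},{"travel":[-2,24,-27],"rotation":[0.9,0,0],"claw":0},{"travel":[-2,28,-31],"rotation":[1.05,0,0],"claw":0},{"travel":[-2,32,-35],"rotation":[1.2,0,0],"claw":0},{"travel":[-2,36,-40],"rotation":[1.35,0,0],"claw":0},{"travel":[-2,40,-44],"rotation":[1.47,0,0],"claw":0}]' 60; python3 plan.py .51 0 .25 1.344
```

```text
time_s: 1.4
eef_pos: [0.4813, 0.0477, 0.2511]
tcp_rot: [[-0.0, -0.974, 0.225], [0.0, 0.225, 0.974], [-1.0, 0.0, 0.0]]
wrist_force: [0.1, 0.6, -0.5]
opening: 0.0003
travel cm [ 0.11 -3.87 -4.  ] rot [-0.001  0.    -0.   ] | tcp [0.4813 0.0477 0.2511] F [ 0.1  0.6 -0.5]
```

```bash
python3 -m handwheel '[{"travel":[0,-3.9,-4],"rotation":[0,0,0],"claw":0},{"travel":[0,-3.9,-4],"rotation":[0,0,0],"claw":0},{"travel":[0,-3.9,-4],"rotation":[0,0,0],"claw":0}]'
python3 - <<'E'
from h import *
import pickle
m=camera_model('wrist');im=snapshot('wrist');pickle.dump(m,open('w1.pkl','wb'));cv2.imwrite('pics/w1.png',im)
E
```

```text
time_s: 1.78
eef_pos: [0.5098, 0.0018, 0.2509]
tcp_rot: [[-0.001, -0.975, 0.222], [-0.0, 0.222, 0.975], [-1.0, 0.001, -0.0]]
wrist_force: [0.7, 0.3, -0.2]
opening: -0.0002
```

View pics/w1.png

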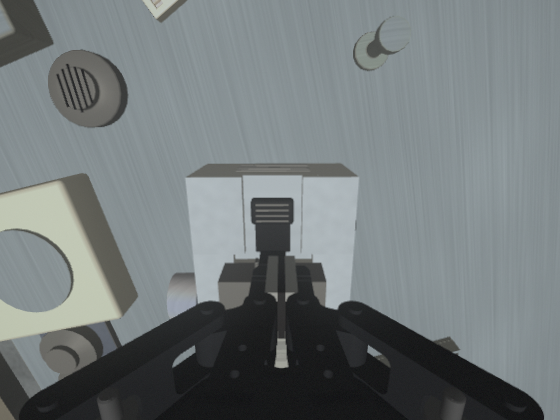

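The wrist picture shows the pad's ribbed part centred near (272,210) and the deck's right edge from (187,178) to (358,177).

Run:
```python
from h import *
import pickle
m=pickle.load(open('w1.pkl','rb'))
im=cv2.imread('pics/w1.png');crop(im,180,155,190,150,4,'w1c.png')
E=(0.5442,0.1104,-.2266);R=rotz(E[2])
for v in [(.085,-.135,.1),(-.085,-.135,.1),(0,-.102,.111),(0,-.115,.111),(-.021,-.102,.111),(-.051,-.044,.14)]: print(v,proj(m,R@v+[E[0],E[1],0]).round(1))
for u,v,z in((187,178,.1),(358,177,.1),(272,211,.111)):print(onz(m,u,v,z).round(4))
```

```text
(0.085, -0.135, 0.1) [[184.5 176. ]]
(-0.085, -0.135, 0.1) [[357.7 176.6]]
(0, -0.102, 0.111) [[271.  211.8]]
(0, -0.115, 0.111) [[270.9 198.9]]
(-0.021, -0.102, 0.111) [[292.5 211.9]]
(-0.051, -0.044, 0.14) [[324.3 279.6]]
[ 0.5949 -0.0378  0.1   ]
[ 0.4308 -0.0016  0.1   ]
[0.5201 0.0104 0.111 ]
```

View pics/w1c.png

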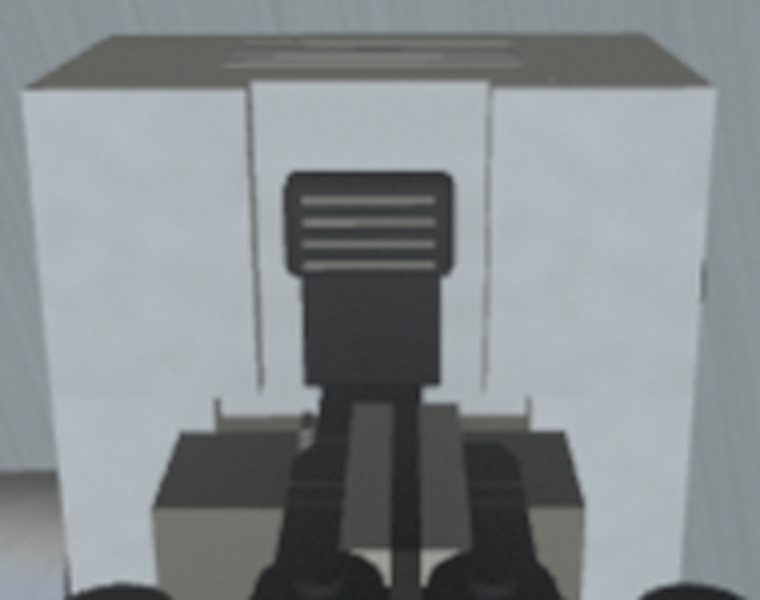

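```bash
python3 plan.py .5198 .0075 .118 1.349
```

```text
travel cm [13.32 -0.88  0.72] rot [-0.001 -0.    -0.   ] | tcp [0.5097 0.0024 0.2512] F [ 0.9 -0.1 -0.2]
```

```bash
python3 -m handwheel '[{"travel":[4,-0.9,0.7],"rotation":[0,0,0],"claw":0},{"travel":[8,-0.9,0.7],"rotation":[0,0,0],"claw":0},{"travel":[12,-0.9,0.7],"rotation":[0,0,0],"claw":0},{"travel":[13.3,-0.9,0.7],"rotation":[0,0,0],"claw":0},{"travel":[13.3,-0.9,0.7],"rotation":[0,0,0],"claw":0}]'
python3 - <<'E'
from h import *
crop(snapshot('side'),200,120,160,140,5,'s1.png')
E
```

```text
time_s: 2.45
eef_pos: [0.5201, 0.0074, 0.1188]
tcp_rot: [[0.0, -0.976, 0.22], [-0.001, 0.22, 0.976], [-1.0, -0.0, -0.001]]
wrist_force: [0.4, -0.1, 0.5]
opening: -0.0
```

View pics/s1.png

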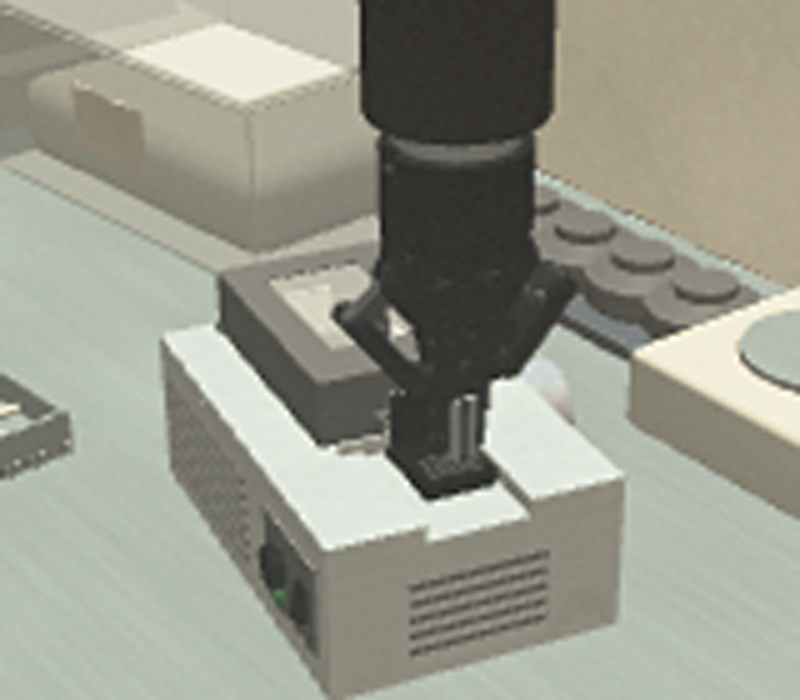

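The fingertips stand over the pad, and the cover has clear space to rise.

```bash
python3 -m handwheel '[{"travel":[0.5,0,0],"rotation":[0,0,0],"claw":0},{"travel":[0.8,0,0],"rotation":[0,0,0],"claw":0},{"travel":[1.0,0,0],"rotation":[0,0,0],"claw":0},{"travel":[1.2,0,0],"rotation":[0,0,0],"claw":0},{"travel":[1.3,0,0],"rotation":[0,0,0],"claw":0}]'
python3 - <<'E'
from h import *
crop(snapshot('side'),200,120,160,140,5,'s2.png')
E
```

```text
time_s: 3.12
eef_pos: [0.5205, 0.005, 0.107]
tcp_rot: [[0.001, -0.975, 0.222], [-0.003, 0.222, 0.975], [-1.0, -0.002, -0.003]]
wrist_force: [-2.1, -4.6, 5.3]
opening: 0.0001
```

View pics/s2.png

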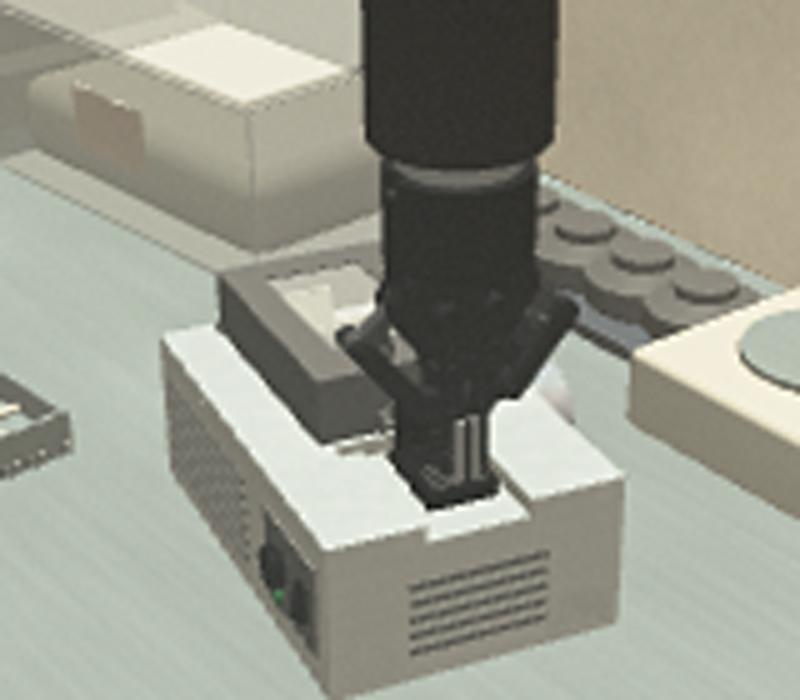

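```bash
python3 -m handwheel '[{"travel":[0.1,0,0],"rotation":[0,0,0],"claw":0},{"travel":[0.2,0,0],"rotation":[0,0,0],"claw":0},{"travel":[0.2,0,0],"rotation":[0,0,0],"claw":0}]'
python3 - <<'E'
from h import *
print(sensors.read_state()['wrist_force'])
crop(snapshot('side'),200,120,160,140,5,'s3.png')
E
```

```text
time_s: 3.55
eef_pos: [0.5206, 0.0046, 0.1054]
tcp_rot: [[0.001, -0.975, 0.222], [-0.004, 0.222, 0.975], [-1.0, -0.002, -0.003]]
wrist_force: [-3.7, -7.0, 8.3]
opening: 0.0001
[-3.65007877 -7.00426785  8.27805496]
```

View pics/s3.png

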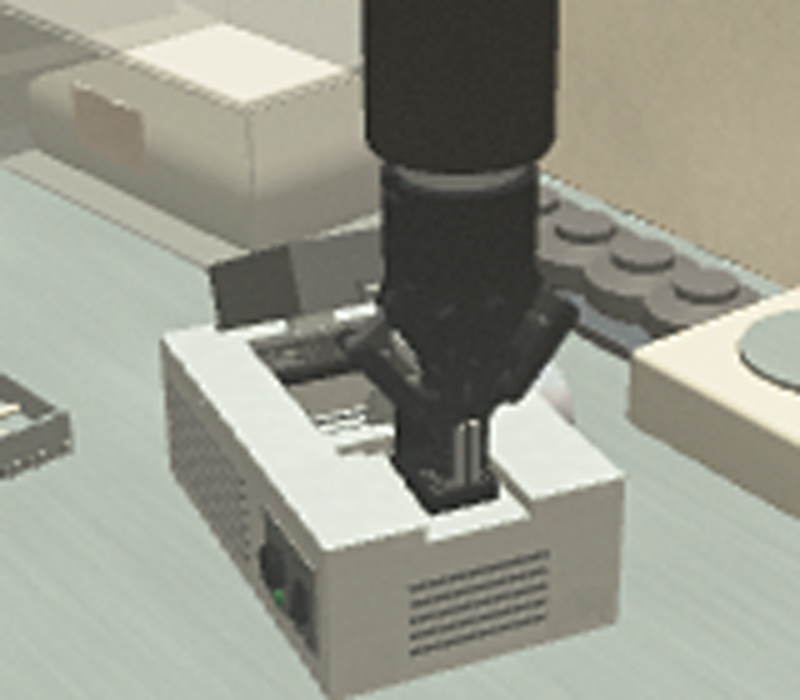

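The cover has been let go and is already well open. I'll rise straight up.

```bash
python3 -m handwheel '[{"travel":[-1,0,0],"rotation":[0,0,0],"claw":0},{"travel":[-4,0,0],"rotation":[0,0,0],"claw":0},{"travel":[-8,0,0],"rotation":[0,0,0],"claw":0},{"travel":[-12,0,0],"rotation":[0,0,0],"claw":0},{"travel":[-12,0,0],"rotation":[0,0,0],"claw":0},{"travel":[-12,0,0],"rotation":[0,0,0],"claw":0},{"travel":[-12,0,0],"rotation":[0,0,0],"claw":0}]'
python3 - <<'E'
from h import *
import pickle
im=snapshot('scene');cv2.imwrite('pics/sc4.png',im);crop(im,230,150,160,140,5,'s4.png')
m=camera_model('wrist');im=snapshot('wrist');pickle.dump(m,open('w4.pkl','wb'));cv2.imwrite('pics/w4.png',im)
E
python3 plan.py .39 -.24 .26 1.957
```

```text
time_s: 4.47
eef_pos: [0.5198, 0.0069, 0.222]
tcp_rot: [[-0.002, -0.975, 0.221], [-0.0, 0.221, 0.975], [-1.0, 0.002, -0.001]]
wrist_force: [1.1, -0.1, 0.7]
opening: -0.0001
travel cm [ -3.73   7.22 -26.94] rot [-0.609 -0.    -0.002] | tcp [0.52   0.0068 0.2223] F [-1.1 -0.4 -0.2]
```

View pics/s4.png

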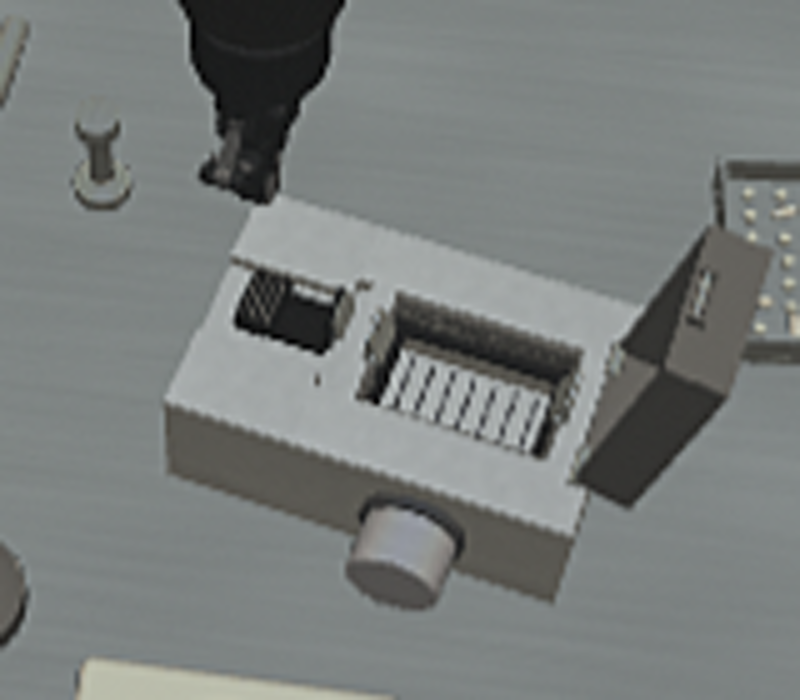

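View pics/w4.png

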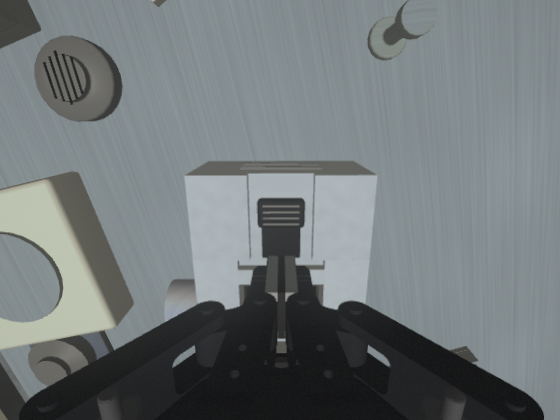

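Cover fully open, with the well and both clips visible. Next I'll view the well from above with the wrist camera to refine the seat.

```bash
python3 plan.py .551 .144 .30 1.349
```

```text
travel cm [-7.78  0.02 14.06] rot [-0.001 -0.001 -0.001] | tcp [0.52   0.0068 0.2223] F [-1.1 -0.4 -0.2]
```

```bash
python3 -m handwheel '[{"travel":[-4,0,3],"rotation":[0,0,0],"claw":0},{"travel":[-7.8,0,7],"rotation":[0,0,0],"claw":0},{"travel":[-7.8,0,11],"rotation":[0,0,0],"claw":0},{"travel":[-7.8,0,14],"rotation":[0,0,0],"claw":0},{"travel":[-7.8,0,14],"rotation":[0,0,0],"claw":0},{"travel":[-7.8,0,14],"rotation":[0,0,0],"claw":0}]'
python3 - <<'E'
from h import *
import pickle
m=camera_model('wrist');im=snapshot('wrist');pickle.dump(m,open('w5.pkl','wb'));cv2.imwrite('pics/w5.png',im)
crop(im,190,80,180,150,4,'w5c.png')
E=(.5440,.1100,-.222);R=rotz(E[2])
for v in [(-.042,-.0265,.1),(.042,-.0265,.1),(-.042,.0965,.1),(.042,.0965,.1),(-.038,-.0225,.096),(.038,-.0225,.096),(-.038,.0925,.096),(.038,.0925,.096),(0,-.102,.111)]:
    p=proj(m,R@v+[E[0],E[1],0])[0];print(v,p.round(1),((p-[190,80]+.5)*4-.5).round(0))
E
```

```text
time_s: 5.32
eef_pos: [0.5511, 0.143, 0.301]
tcp_rot: [[-0.0, -0.975, 0.221], [-0.001, 0.221, 0.975], [-1.0, 0.0, -0.001]]
wrist_force: [-0.3, -0.6, 0.6]
opening: -0.0001
(-0.042, -0.0265, 0.1) [318.4 133.1] [515. 214.]
(0.042, -0.0265, 0.1) [242.  133.1] [209. 214.]
(-0.042, 0.0965, 0.1) [314.6 237. ] [500. 630.]
(0.042, 0.0965, 0.1) [245.8 237.1] [225. 630.]
(-0.038, -0.0225, 0.096) [314.2 136.6] [498. 228.]
(0.038, -0.0225, 0.096) [246.1 136.6] [226. 228.]
(-0.038, 0.0925, 0.096) [311.2 232.8] [486. 613.]
(0.038, 0.0925, 0.096) [249.3 232.8] [239. 613.]
(0, -0.102, 0.111) [280.1  55.5] [362. -97.]
```

View pics/w5c.png

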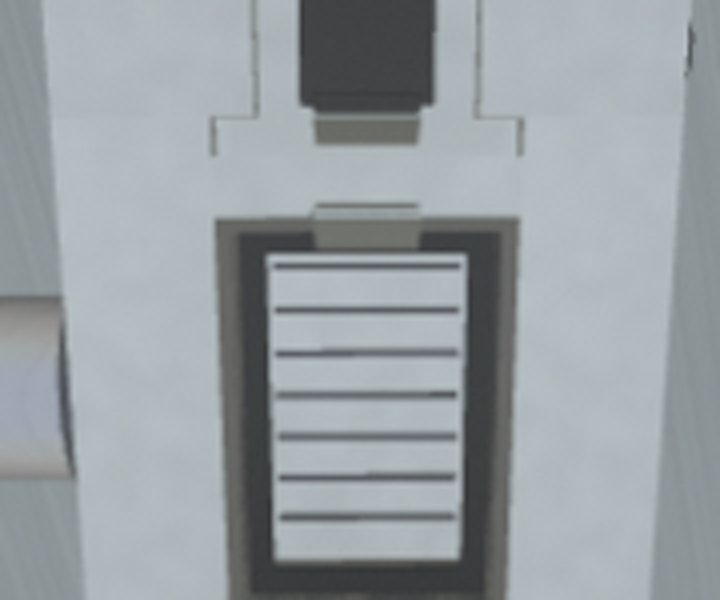

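Run:
```python
from h import *
import pickle
m=pickle.load(open('w5.pkl','rb'));R=np.array([[0,-.975,.221],[0,.221,.975],[-1,0,0.]]);t=np.array([.5511,.143,.301])
for d in ((0,0,0),(0,.01,0),(-.02,0,0),(-.02,0,-.01),(-.02,.0,.01)): print(d,proj(m,t+R@d).round(1))
crop(cv2.imread('pics/w5.png'),200,230,160,140,5,'w5d.png')
```

```text
(0, 0, 0) [[280.3 270.1]]
(0, 0.01, 0) [[299.2 270.1]]
(-0.02, 0, 0) [[280.3 290.7]]
(-0.02, 0, -0.01) [[280.3 271.6]]
(-0.02, 0.0, 0.01) [[280.3 309.1]]
```

View pics/w5d.png

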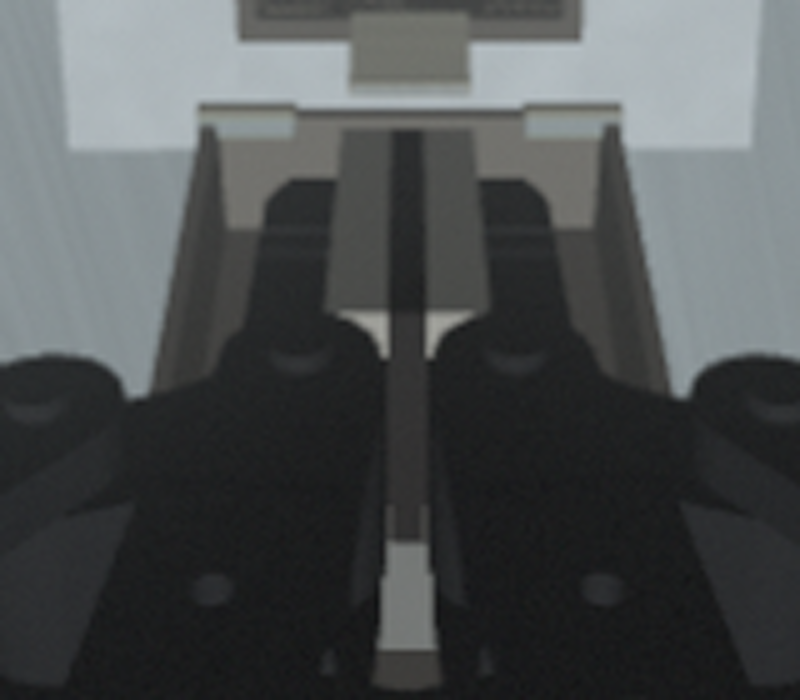

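```bash
python3 plan.py .4225 -.32 .20 1.957
```

```text
travel cm [ 10.15   2.29 -47.96] rot [-0.61 -0.   -0.  ] | tcp [0.5512 0.1426 0.3013] F [0.6 0.4 0.2]
```

```bash
python3 -m handwheel '[{"travel":[0,0,-6],"rotation":[0,0,0],"claw":0},{"travel":[0,0.5,-12],"rotation":[-0.1,0,0],"claw":0},{"travel":[1,1,-18],"rotation":[-0.2,0,0],"claw":8.5},{"travel":[3,1.4,-24],"rotation":[-0.3,0,0],"claw":8.5},{"travel":[5,1.7,-30],"rotation":[-0.4,0,0],"claw":8.5},{"travel":[7,2,-36],"rotation":[-0.5,0,0],"claw":8.5},{"travel":[9,2.3,-42],"rotation":[-0.61,0,0],"claw":8.5},{"travel":[10,2.3,-48],"rotation":[-0.61,0,0],"claw":8.5},{"travel":[10,2.3,-48],"rotation":[-0.61,0,0],"claw":8.5},{"travel":[10,2.3,-48],"rotation":[-0.61,0,0],"claw":8.5}]'
python3 - <<'E'
from h import *
import pickle
s=sensors.read_state();m=camera_model('wrist');im=snapshot('wrist');pickle.dump(m,open('w6.pkl','wb'));cv2.imwrite('pics/w6.png',im);print(s['eef_pos'],s['qvel'].round(2))
E
```

```text
time_s: 6.62
eef_pos: [0.422, -0.3203, 0.2016]
tcp_rot: [[0.0, -0.927, -0.376], [-0.0, -0.376, 0.927], [-1.0, -0.0, -0.0]]
wrist_force: [0.7, -0.8, -0.2]
opening: 0.085
[ 0.42195122 -0.32031181  0.20162347] [ 0.04 -0.01  0.   -0.   -0.   -0.  ]
```

View pics/w6.png

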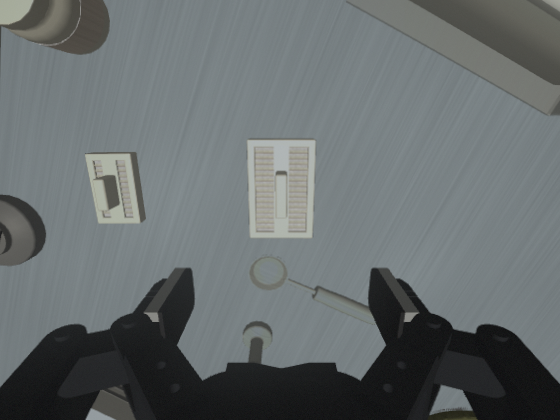

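The frame corners are at (248,140), (315,140), (312,238) and (250,238), and the rib is centred near (281,195). The yaw is almost aligned.

Run:
```python
from h import *
import pickle
m=pickle.load(open('w6.pkl','rb'));im=cv2.imread('pics/w6.png');crop(im,235,125,95,125,5,'w6c.png')
c=np.array([onz(m,u,v,.022) for u,v in((248,140),(315,140),(312,238),(250,238))])
print(c.round(4),c.mean(0)); d=(c[0]+c[1]-c[2]-c[3])/2;print(np.linalg.norm(d),np.arctan2(-d[1],-d[0]));d=c[1]-c[0];print(np.linalg.norm(d))
g=(c.mean(0)[0],c.mean(0)[1]);R=rotz(1.957-np.pi/2)
for v in [(-.036,-.055,.022),(.036,-.055,.022),(-.036,.055,.022),(.036,.055,.022),(-.006,-.023,.048),(.006,-.023,.048),(.006,.023,.048),(-.006,.023,.048)]:
    p=proj(m,R@v+[*g,0])[0];print(v,((p-[235,125]+.5)*5-.5).round(0))
```

```text
[[ 0.4738 -0.3576  0.022 ]
 [ 0.4094 -0.3838  0.022 ]
 [ 0.3679 -0.2823  0.022 ]
 [ 0.4337 -0.2556  0.022 ]] [ 0.42120572 -0.31980844  0.022     ]
0.10958453685118537 1.9522425624987834
0.06957263815539505
(-0.036, -0.055, 0.022) [407.  76.]
(0.036, -0.055, 0.022) [60. 76.]
(-0.036, 0.055, 0.022) [390. 568.]
(0.036, 0.055, 0.022) [ 76. 568.]
(-0.006, -0.023, 0.048) [264. 251.]
(0.006, -0.023, 0.048) [203. 251.]
(0.006, 0.023, 0.048) [204. 472.]
(-0.006, 0.023, 0.048) [262. 472.]
```

View pics/w6c.png

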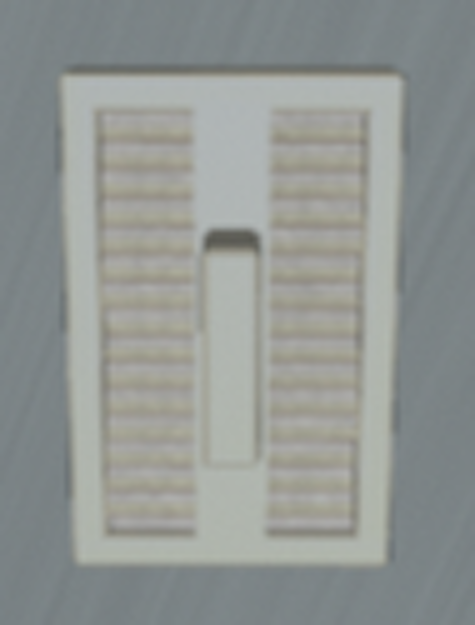

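```bash
python3 plan.py .4213 -.3198 .025 1.954
```

```text
travel cm [17.69  0.13  0.04] rot [ 0.003 -0.001  0.001] | tcp [ 0.4225 -0.3196  0.2019] F [ 0.7  0.1 -0.1]
```

```bash
python3 -m handwheel '[{"travel":[5,0.1,0],"rotation":[0,0,0],"claw":8.5},{"travel":[10,0.1,0],"rotation":[0,0,0],"claw":8.5},{"travel":[14,0.1,0],"rotation":[0,0,0],"claw":8.5},{"travel":[17,0.1,0],"rotation":[0,0,0],"claw":8.5},{"travel":[17.7,0.1,0],"rotation":[0,0,0],"claw":8.5},{"travel":[17.7,0.1,0],"rotation":[0,0,0],"claw":8.5},{"travel":[17.7,0.1,0],"rotation":[0,0,0],"claw":2.5},{"travel":[17.7,0.1,0],"rotation":[0,0,0],"claw":2.5},{"travel":[17.7,0.1,0],"rotation":[0,0,0],"claw":2.5}]'; python3 plan.py .4213 -.3198 .025 1.954
```

```text
time_s: 7.8
eef_pos: [0.422, -0.3202, 0.025]
tcp_rot: [[0.001, -0.926, -0.377], [-0.0, -0.377, 0.926], [-1.0, -0.001, -0.001]]
wrist_force: [-0.1, 0.6, -0.1]
opening: 0.0315
travel cm [0.   0.05 0.07] rot [ 0.004 -0.001  0.001] | tcp [ 0.422  -0.3202  0.025 ] F [-0.1  0.6 -0.1]
```

```bash
python3 -m handwheel '[{"travel":[0,0,0],"rotation":[0,0,0],"claw":0},{"travel":[0,0,0],"rotation":[0,0,0],"claw":0},{"travel":[0,0,0],"rotation":[0,0,0],"claw":0},{"travel":[0,0,0],"rotation":[0,0,0],"claw":0},{"travel":[0,0,0],"rotation":[0,0,0],"claw":0}]' 60
python3 - <<'E'
from h import *
cv2.imwrite('pics/w7.png',snapshot('wrist'));crop(snapshot('side'),240,230,160,130,5,'s7.png')
E
```

```text
time_s: 8.43
eef_pos: [0.4219, -0.3202, 0.0247]
tcp_rot: [[0.0, -0.926, -0.377], [-0.0, -0.377, 0.926], [-1.0, -0.0, -0.001]]
wrist_force: [-0.8, 0.5, 3.5]
opening: 0.0107
```

View pics/s7.png

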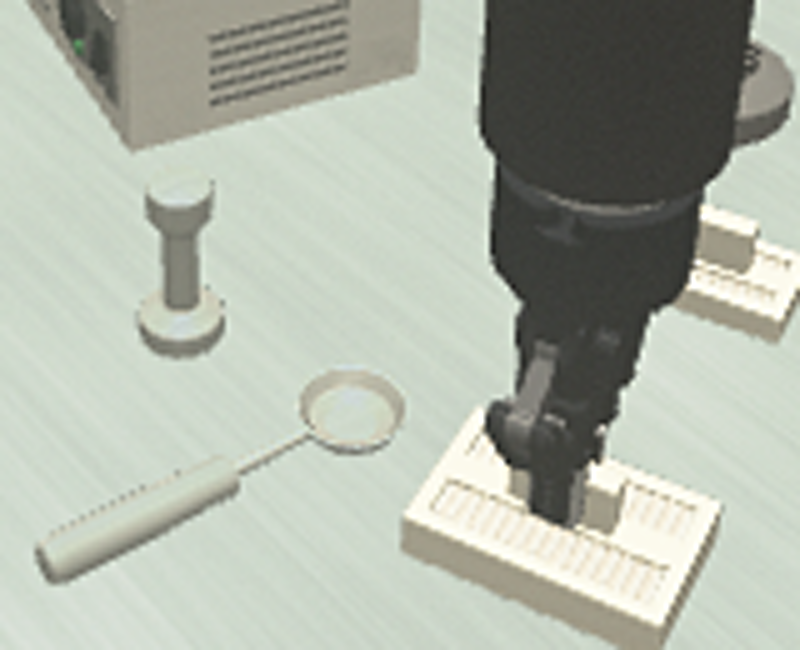

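View pics/w7.png

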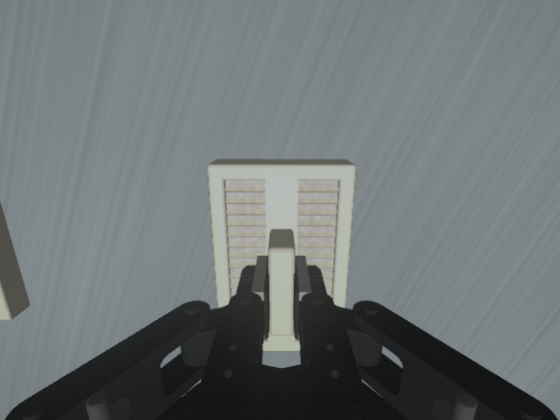

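The filter is gripped squarely by its rib, so I'll lift it.

```bash
python3 -m handwheel '[{"travel":[-1,0,0],"rotation":[0,0,0],"claw":0},{"travel":[-3,0,0],"rotation":[0,0,0],"claw":0},{"travel":[-7,0,0],"rotation":[0,0,0],"claw":0},{"travel":[-12,0,0],"rotation":[0,0,0],"claw":0},{"travel":[-17.5,0,0],"rotation":[0,0,0],"claw":0},{"travel":[-17.5,0,0],"rotation":[0,0,0],"claw":0},{"travel":[-17.5,0,0],"rotation":[0,0,0],"claw":0}]' 60; python3 plan.py .551 .145 .20 1.349;  python3 - <<'E'
from h import *
cv2.imwrite('pics/w8.png',snapshot('wrist'))
E
```

```text
time_s: 9.4
eef_pos: [0.4214, -0.3196, 0.1982]
tcp_rot: [[-0.001, -0.926, -0.377], [0.001, -0.377, 0.926], [-1.0, 0.0, 0.002]]
wrist_force: [-0.9, 0.0, -2.2]
opening: 0.0105
travel cm [ -0.12 -29.54  38.13] rot [ 0.609  0.002 -0.001] | tcp [ 0.4214 -0.3196  0.1982] F [-0.9  0.  -2.2]
```

View pics/w8.png

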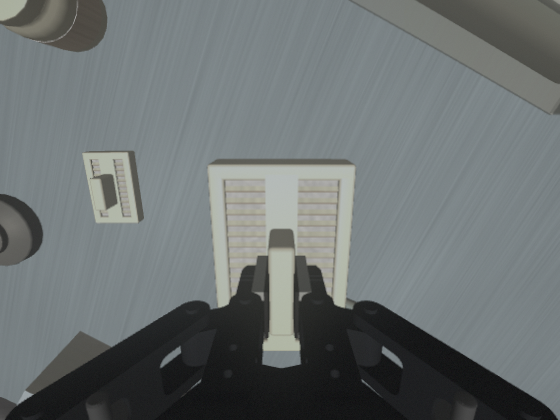

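```bash
python3 -m handwheel '[{"travel":[-0.5,-2,3],"rotation":[0.05,0,0],"claw":0},{"travel":[-1,-5,7],"rotation":[0.12,0,0],"claw":0},{"travel":[-1,-9,11],"rotation":[0.2,0,0],"claw":0},{"travel":[-1,-12,15],"rotation":[0.28,0,0],"claw":0},{"travel":[-1,-15,20],"rotation":[0.36,0,0],"claw":0},{"travel":[-1,-18,24],"rotation":[0.44,0,0],"claw":0},{"travel":[-1,-22,28],"rotation":[0.52,0,0],"claw":0},{"travel":[-1,-25,32],"rotation":[0.6,0,0],"claw":0},{"travel":[-1,-28,36],"rotation":[0.609,0,0],"claw":0},{"travel":[-1,-29.5,38.1],"rotation":[0.609,0,0],"claw":0}]' 60; python3 -m handwheel '[{"travel":[0,0,0],"rotation":[0,0,0],"claw":0},{"travel":[0,0,0],"rotation":[0,0,0],"claw":0}]'; python3 plan.py .551 .145 .14 1.349;  python3 - <<'E'
from h import *
cv2.imwrite('pics/w9.png',snapshot('wrist'));crop(snapshot('scene'),230,150,160,140,5,'s9.png')
E
```

```text
time_s: 10.7
eef_pos: [0.5505, 0.146, 0.2067]
tcp_rot: [[-0.004, -0.976, 0.218], [-0.002, 0.218, 0.976], [-1.0, 0.003, -0.003]]
wrist_force: [-1.0, 0.0, -2.3]
opening: 0.0115
time_s: 10.95
eef_pos: [0.5508, 0.1433, 0.2087]
tcp_rot: [[-0.001, -0.975, 0.221], [-0.001, 0.221, 0.975], [-1.0, 0.001, -0.001]]
wrist_force: [-0.4, -0.7, -1.6]
opening: 0.0113
travel cm [6.87 0.02 0.18] rot [-0.001 -0.001 -0.001] | tcp [0.5508 0.1433 0.2087] F [-0.4 -0.7 -1.6]
```

View pics/w9.png

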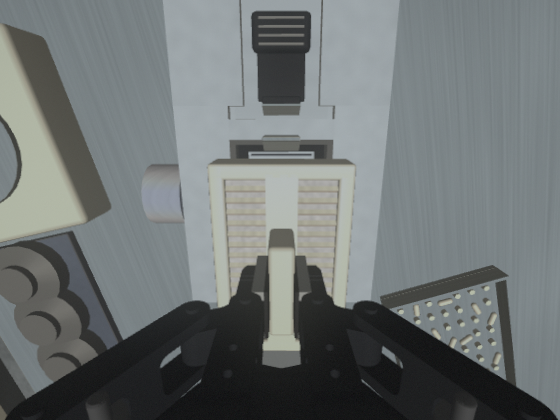

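View pics/s9.png

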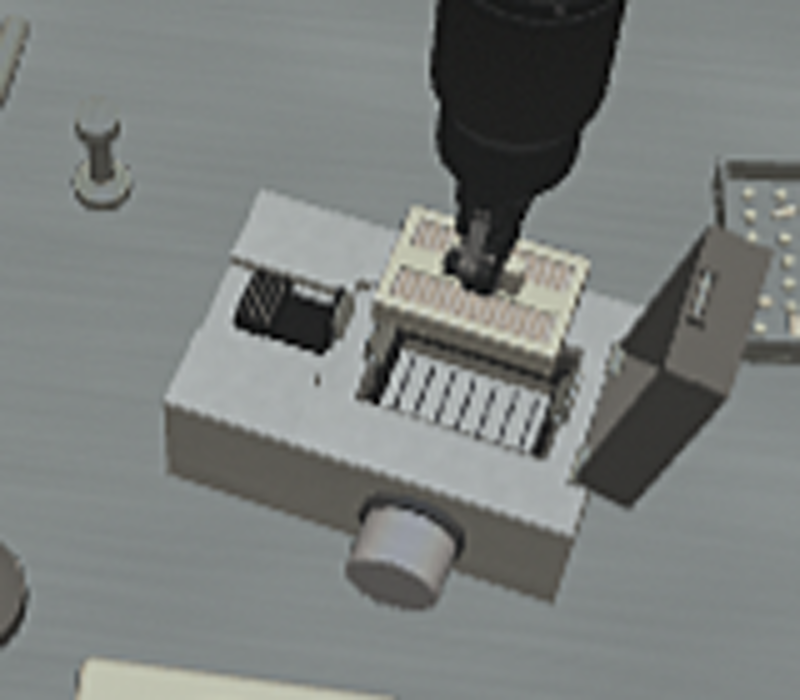

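```bash
python3 -m handwheel '[{"travel":[2,0,0.1],"rotation":[0,0,0],"claw":0},{"travel":[4,0,0.2],"rotation":[0,0,0],"claw":0},{"travel":[5.2,0,0.2],"rotation":[0,0,0],"claw":0},{"travel":[5.2,0,0.2],"rotation":[0,0,0],"claw":0},{"travel":[5.2,0,0.2],"rotation":[0,0,0],"claw":0}]'; python3 plan.py .551 .145 .14 1.349;  python3 - <<'E'
from h import *
cv2.imwrite('pics/w10.png',snapshot('wrist'));crop(snapshot('side'),200,120,160,130,5,'s10.png')
E
```

```text
time_s: 11.68
eef_pos: [0.5519, 0.146, 0.158]
tcp_rot: [[0.001, -0.975, 0.22], [-0.0, 0.22, 0.975], [-1.0, -0.001, 0.0]]
wrist_force: [-0.9, -0.5, -1.7]
opening: 0.0108
travel cm [ 1.8   0.06 -0.12] rot [-0.     0.     0.001] | tcp [0.5519 0.146  0.158 ] F [-0.9 -0.5 -1.7]
```

View pics/w10.png

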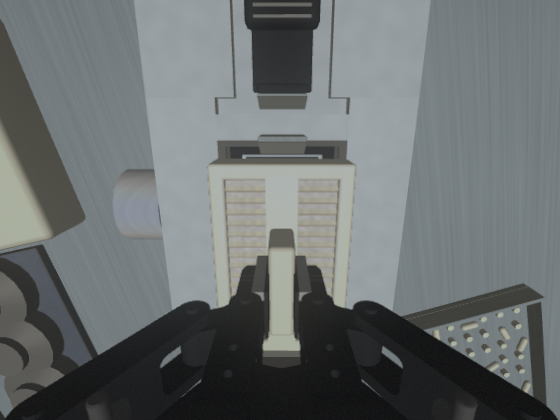

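View pics/s10.png

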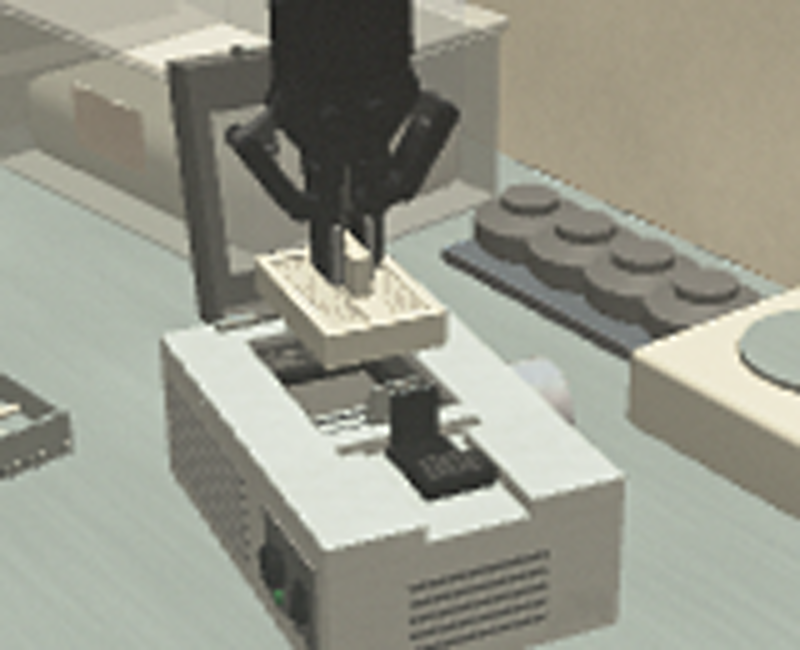

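```bash
python3 -m handwheel '[{"travel":[0.3,0.05,-0.05],"rotation":[0,0,0],"claw":0},{"travel":[0.6,0.05,-0.05],"rotation":[0,0,0],"claw":0},{"travel":[0.9,0.05,-0.05],"rotation":[0,0,0],"claw":0},{"travel":[1.2,0.05,-0.05],"rotation":[0,0,0],"claw":0},{"travel":[1.4,0.05,-0.05],"rotation":[0,0,0],"claw":0},{"travel":[1.4,0.05,-0.05],"rotation":[0,0,0],"claw":0}]'; python3 plan.py .551 .145 .14 1.349;  python3 - <<'E'
from h import *
cv2.imwrite('pics/w11.png',snapshot('wrist'));s=sensors.read_state();print(s['eef_pos'],s['wrist_force'],s['wrist_torque'])
E
```

```text
time_s: 12.52
eef_pos: [0.5509, 0.1456, 0.1431]
tcp_rot: [[-0.0, -0.975, 0.22], [-0.0, 0.22, 0.975], [-1.0, 0.0, -0.0]]
wrist_force: [0.5, -0.2, -2.2]
opening: 0.011
travel cm [ 0.31 -0.03 -0.06] rot [-0. -0. -0.] | tcp [0.5509 0.1456 0.1431] F [ 0.5 -0.2 -2.2]
[0.55092827 0.14563099 0.14324131] [ 1.01701272  0.50595799 -2.23267283] [ 0.00182679  0.0331926  -0.00922998]
```

View pics/w11.png

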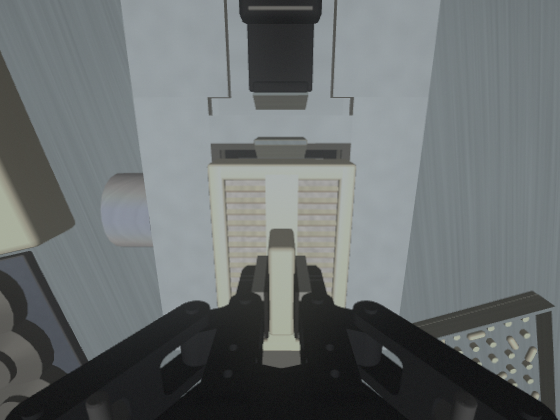

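```bash
python3 -m handwheel '[{"travel":[0.3,-0.03,-0.03],"rotation":[0,0,0],"claw":0},{"travel":[0.6,-0.03,-0.03],"rotation":[0,0,0],"claw":0},{"travel":[0.9,-0.03,-0.03],"rotation":[0,0,0],"claw":0},{"travel":[1.2,-0.03,-0.03],"rotation":[0,0,0],"claw":0},{"travel":[1.4,-0.03,-0.03],"rotation":[0,0,0],"claw":0}]'
python3 - <<'E'
from h import *
cv2.imwrite('pics/w12.png',snapshot('wrist'));s=sensors.read_state();print(s['eef_pos'],s['wrist_force'],s['wrist_torque'])
E
```

```text
time_s: 13.2
eef_pos: [0.5515, 0.1454, 0.1305]
tcp_rot: [[0.001, -0.976, 0.22], [0.0, 0.22, 0.976], [-1.0, -0.001, 0.0]]
wrist_force: [-3.2, 0.7, 7.8]
opening: 0.0109
[0.55147036 0.14542896 0.13052892] [-2.6269099  -0.06767544  3.13454453] [ 0.15320314  0.78315313 -0.00996921]
```

View pics/w12.png

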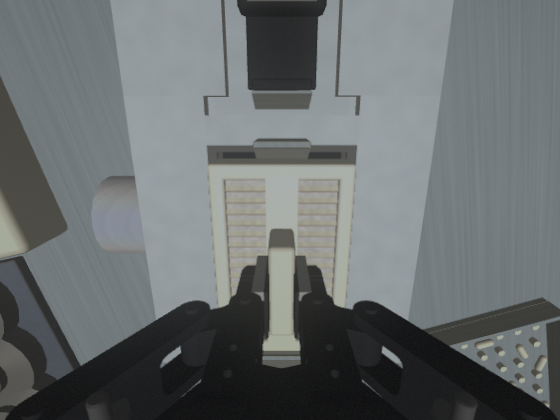

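```bash
python3 -m handwheel '[{"travel":[0.2,0,0],"rotation":[0,0,0],"claw":0},{"travel":[0.4,0,0],"rotation":[0,0,0],"claw":0},{"travel":[0.6,0,0],"rotation":[0,0,0],"claw":0},{"travel":[0.6,0,0],"rotation":[0,0,0],"claw":0}]'
python3 - <<'E'
from h import *
cv2.imwrite('pics/w13.png',snapshot('wrist'));crop(snapshot('side'),200,120,160,130,5,'s13.png');s=sensors.read_state();print(s['eef_pos'],s['wrist_force'],s['wrist_torque'])
E
```

```text
time_s: 13.75
eef_pos: [0.5523, 0.1453, 0.1248]
tcp_rot: [[0.003, -0.975, 0.22], [0.001, 0.22, 0.975], [-1.0, -0.003, 0.001]]
wrist_force: [1.6, -0.4, 4.1]
opening: 0.0107
[0.55199435 0.14530198 0.12427398] [ 3.24079297 -0.64120864  2.57072205] [-0.18779823 -0.8499706   0.01357901]
```

View pics/w13.png

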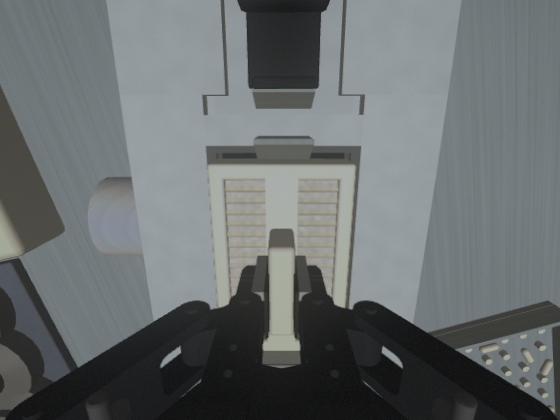

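View pics/s13.png

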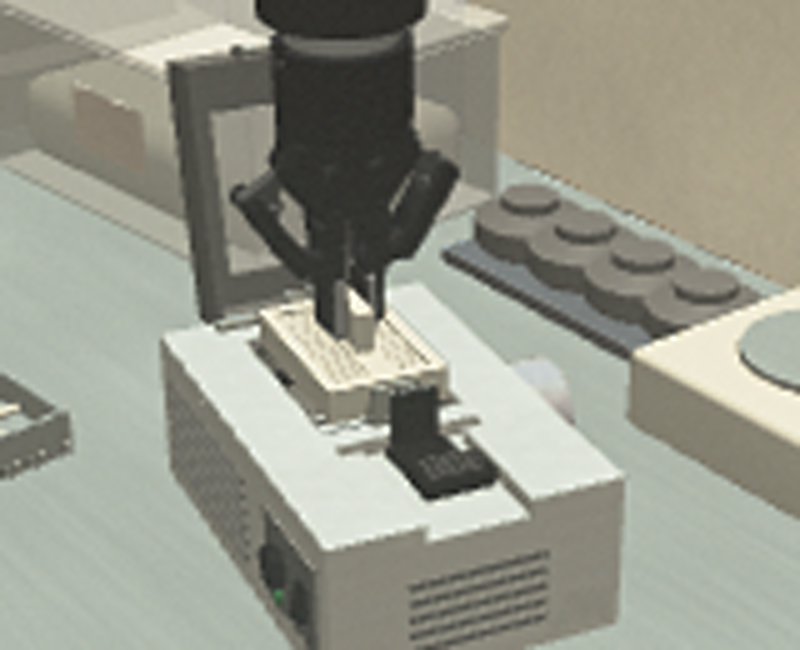

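```bash
python3 -m handwheel '[{"travel":[0.2,0.05,0],"rotation":[0,0,0],"claw":0},{"travel":[0.4,0.05,0],"rotation":[0,0,0],"claw":0},{"travel":[0.6,0.05,0],"rotation":[0,0,0],"claw":0},{"travel":[0.8,0.05,0],"rotation":[0,0,0],"claw":0}]'
python3 - <<'E'
from h import *
cv2.imwrite('pics/w14.png',snapshot('wrist'));s=sensors.read_state();print(s['eef_pos'],s['wrist_force'],s['wrist_torque'])
E
```

```text
time_s: 14.35
eef_pos: [0.5504, 0.1454, 0.115]
tcp_rot: [[-0.001, -0.975, 0.22], [-0.0, 0.22, 0.975], [-1.0, 0.001, -0.0]]
wrist_force: [-0.1, 0.9, 4.5]
opening: 0.0108
[0.55038648 0.14541346 0.1146478 ] [0.74401126 0.4716868  3.15191761] [-0.00231691 -0.30060695 -0.00824873]
```

View pics/w14.png

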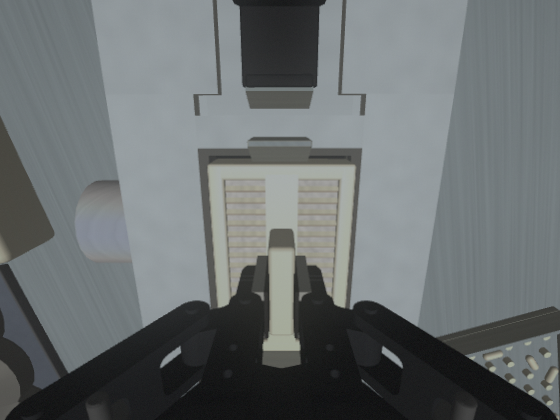

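```bash
python3 -m handwheel '[{"travel":[0.2,-0.05,0],"rotation":[0,0,0],"claw":0},{"travel":[0.4,-0.05,0],"rotation":[0,0,0],"claw":0},{"travel":[0.6,-0.05,0],"rotation":[0,0,0],"claw":0},{"travel":[0.8,-0.05,0],"rotation":[0,0,0],"claw":0},{"travel":[1.0,-0.05,0],"rotation":[0,0,0],"claw":0}]'
python3 - <<'E'
from h import *
s=sensors.read_state();print(s['eef_pos'],s['wrist_force'],s['wrist_torque'])
E
```

```text
time_s: 15.02
eef_pos: [0.5512, 0.1453, 0.1052]
tcp_rot: [[0.0, -0.975, 0.22], [-0.0, 0.22, 0.975], [-1.0, -0.0, -0.0]]
wrist_force: [0.1, -0.6, 4.4]
opening: 0.0108
[0.55124446 0.14528738 0.10522437] [ 0.05256284 -0.62637928  4.36194304] [ 0.03008241 -0.04013585 -0.00728116]
```

```bash
python3 -m handwheel '[{"travel":[0.2,0,0],"rotation":[0,0,0],"claw":0},{"travel":[0.4,0,0],"rotation":[0,0,0],"claw":0},{"travel":[0.5,0,0],"rotation":[0,0,0],"claw":0},{"travel":[0.6,0,0],"rotation":[0,0,0],"claw":0}]'
python3 - <<'E'
from h import *
s=sensors.read_state();print(s['eef_pos'],s['wrist_force'],s['wrist_torque'])
cv2.imwrite('pics/w15.png',snapshot('wrist'));crop(snapshot('side'),200,120,160,130,5,'s15.png')
E
```

```text
time_s: 15.52
eef_pos: [0.5508, 0.1453, 0.1007]
tcp_rot: [[-0.0, -0.976, 0.22], [-0.0, 0.22, 0.976], [-1.0, 0.0, -0.0]]
wrist_force: [-8.7, 0.6, 14.2]
opening: 0.0102
[0.55079584 0.14525243 0.10069589] [-8.72989418  0.62357228 14.16645278] [ 0.20302209  2.8138928  -0.02474987]
```

View pics/w15.png

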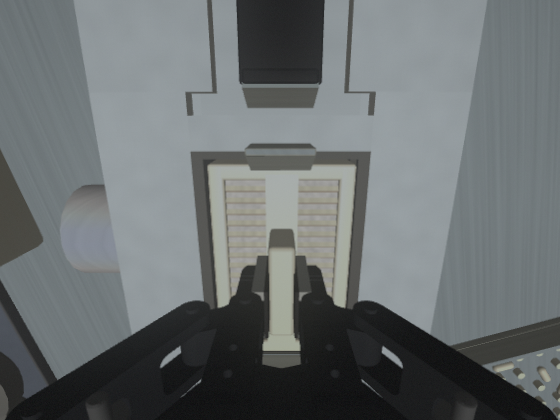

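View pics/s15.png

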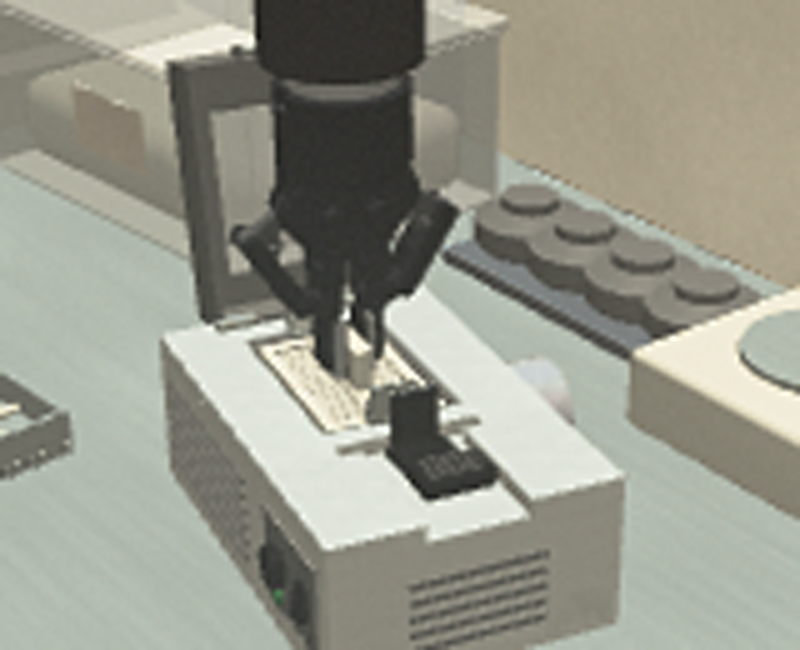

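```bash
python3 -m handwheel '[{"travel":[0.05,0,0],"rotation":[0,0,0],"claw":0},{"travel":[0.05,0,0],"rotation":[0,0,0],"claw":0}]'
python3 - <<'E'
from h import *
s=sensors.read_state();print(s['eef_pos'],s['wrist_force'],s['wrist_torque'])
im=snapshot('wrist');crop(im,190,130,190,110,4,'w16.png');crop(snapshot('scene'),280,180,90,80,8,'s16.png')
E
```

```text
time_s: 15.88
eef_pos: [0.5508, 0.1453, 0.1007]
tcp_rot: [[0.0, -0.976, 0.22], [-0.0, 0.22, 0.976], [-1.0, -0.0, -0.0]]
wrist_force: [-6.8, -0.0, 12.5]
opening: 0.0107
[0.55077117 0.14525155 0.10066255] [-6.78848855 -0.02564725 12.49229213] [ 0.05282693  2.66734104 -0.02928398]
```

View pics/w16.png

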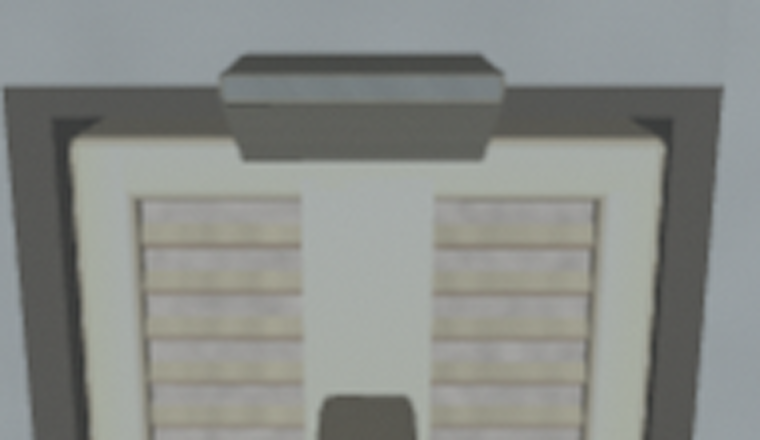

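View pics/s16.png

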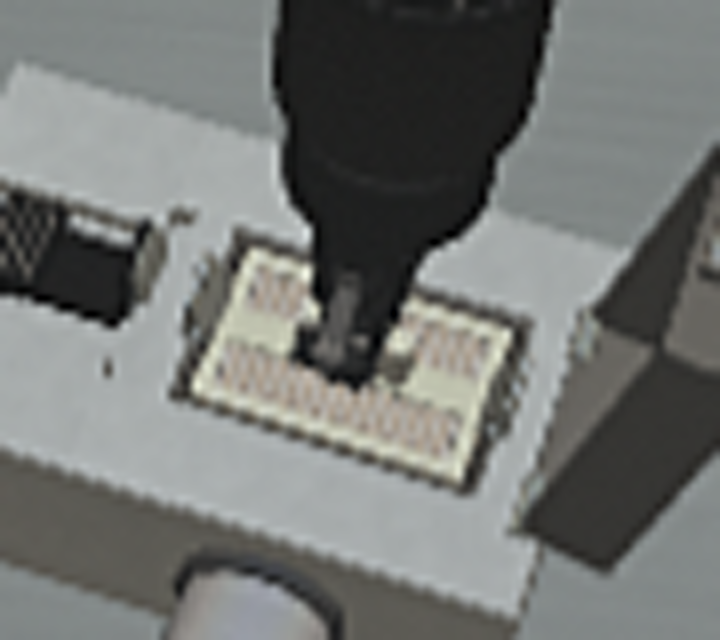

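The near clip overlaps the frame's top edge. I'll release, rise and check.

```bash
python3 -m handwheel '[{"travel":[-0.1,0,0],"rotation":[0,0,0],"claw":2.5},{"travel":[-0.2,0,0],"rotation":[0,0,0],"claw":2.5},{"travel":[-0.2,0,0],"rotation":[0,0,0],"claw":2.5},{"travel":[-1,0,0],"rotation":[0,0,0],"claw":2.5},{"travel":[-3,0,0],"rotation":[0,0,0],"claw":2.5},{"travel":[-6,0,0],"rotation":[0,0,0],"claw":2.5},{"travel":[-11,0,0],"rotation":[0,0,0],"claw":2.5},{"travel":[-14,0,0],"rotation":[0,0,0],"claw":2.5},{"travel":[-14,0,0],"rotation":[0,0,0],"claw":2.5},{"travel":[-14,0,0],"rotation":[0,0,0],"claw":2.5}]'
python3 - <<'E'
from h import *
import pickle
s=sensors.read_state();print(s['eef_pos'],s['wrist_force'])
m=camera_model('wrist');pickle.dump(m,open('w17.pkl','wb'));im=snapshot('wrist');cv2.imwrite('pics/w17.png',im);crop(im,210,110,140,140,5,'w17c.png');crop(snapshot('scene'),280,180,90,80,8,'s17.png');crop(snapshot('side'),230,150,110,90,7,'d17.png')
E
```

```text
time_s: 17.23
eef_pos: [0.551, 0.1454, 0.2391]
tcp_rot: [[0.0, -0.975, 0.22], [0.0, 0.22, 0.975], [-1.0, 0.0, 0.0]]
wrist_force: [0.4, 0.1, -0.6]
opening: 0.0247
[0.55102899 0.14536893 0.23910395] [ 0.37323212  0.06018451 -0.6333904 ]
```

View pics/w17c.png

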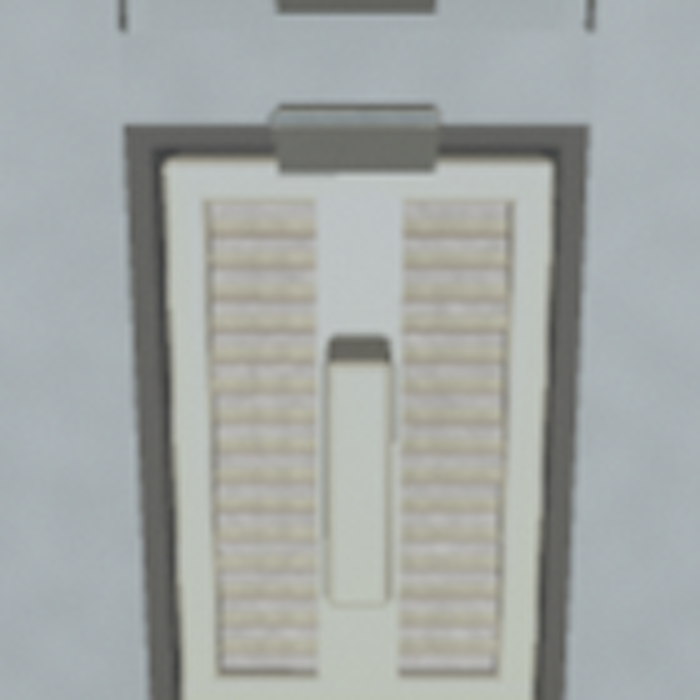

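View pics/s17.png

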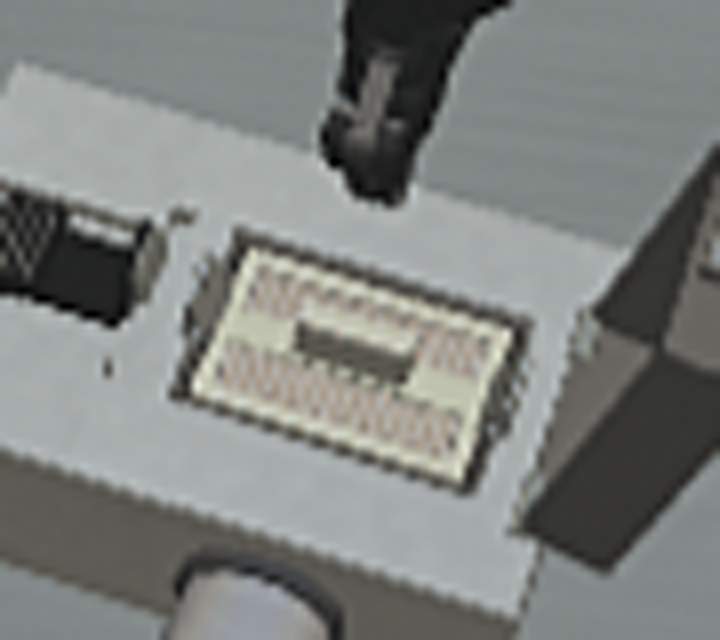

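View pics/d17.png

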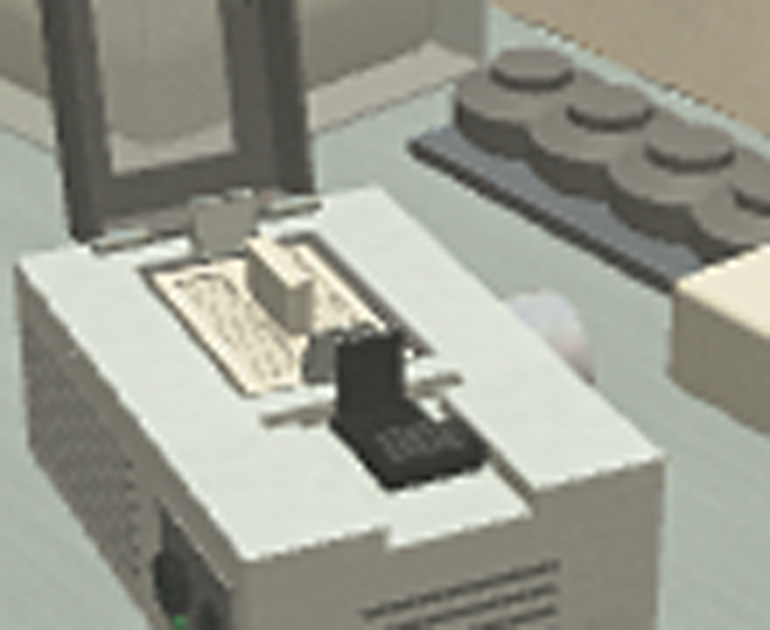

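Run:
```python
from h import *
crop(cv2.imread('pics/w17.png'),210,210,150,130,5,'w17d.png')
```

```text
(no output)
```

View pics/w17d.png

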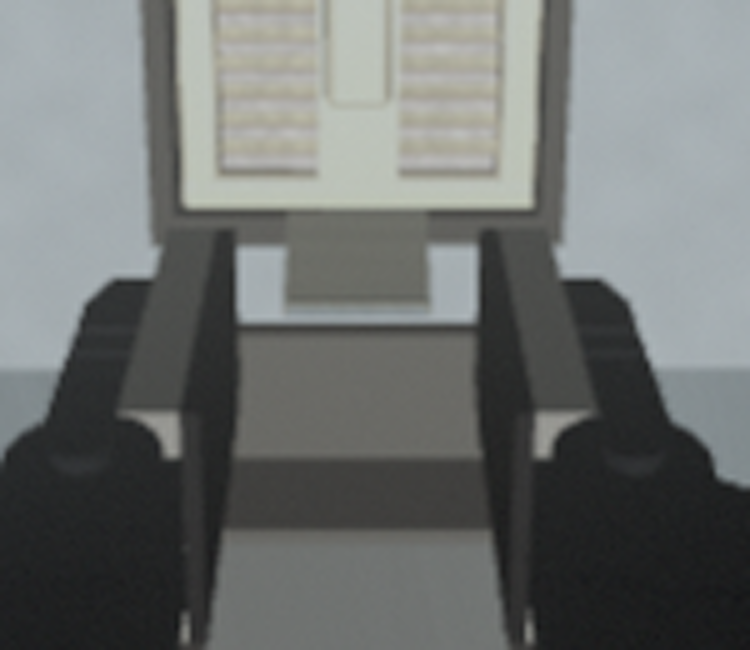

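```bash
cat > lev.py <<'E'
from h import *
import pickle
from scipy.optimize import least_squares
m=pickle.load(open('w17.pkl','rb'))
def q(l,x,y): return (np.array(l,float)+.5)/5-.5+[x,y]
well=q([(125,127),(589,127)],210,110); wl=q([(152,243),(562,243)],210,210)
wp=np.array([(.042,-.0615,.0),(-.042,-.0615,0),(.042,.0615,0),(-.042,.0615,0)])
wu=np.r_[well,wl]
f=np.r_[q([(163,160),(555,158)],210,110),q([(182,210),(536,210)],210,210)]
fp=np.array([(.036,-.055,0),(-.036,-.055,0),(.036,.055,0),(-.036,.055,0)])
from scipy.spatial.transform import Rotation as Ro
def W(p,P,flat):
    return P@Ro.from_rotvec([p[3],p[4],p[5]]).as_matrix().T@rotz(-.222).T+p[:3]
def solve(P,u):
    return least_squares(lambda p:(proj(m,W(p,P,0))-u).ravel(),[.551,.145,.1,0,0,0],x_scale=[.01,.01,.01,.1,.1,.1])
for P,u in((wp,wu),(fp,f)):
    s=solve(P,u);print(s.x.round(4),s.fun.round(2))
E
python3 lev.py
```

```text
[ 0.5506  0.1455  0.0996 -0.0029  0.0007  0.0012] [-0.01 -0.03  0.01 -0.04  0.14  0.04 -0.14  0.04]
[0.55   0.145  0.0981 0.0132 0.0017 0.0025] [-0.07 -0.2  -0.02  0.11  0.23  0.07 -0.13  0.02]
```

The fit puts the filter about 0.5 mm from home, with the left end perhaps 0.9 mm high, which is close to measurement noise. A gentle press on the left half will make sure that clip has snapped over.

```bash
python3 -m handwheel '[{"travel":[0,0,1.5],"rotation":[0,0,0],"claw":0},{"travel":[3,0,3.4],"rotation":[0,0,0],"claw":0},{"travel":[8,0,3.4],"rotation":[0,0,0],"claw":0},{"travel":[12,0,3.4],"rotation":[0,0,0],"claw":0},{"travel":[13.5,0,3.4],"rotation":[0,0,0],"claw":0},{"travel":[13.5,0,3.4],"rotation":[0,0,0],"claw":0}]'; python3 plan.py .5585 .1784 .098 1.349;python3 - <<'E'
from h import *
cv2.imwrite('pics/w18.png',snapshot('wrist'))
E
```

```text
time_s: 18.12
eef_pos: [0.5586, 0.1786, 0.1035]
tcp_rot: [[-0.001, -0.976, 0.22], [-0.001, 0.22, 0.976], [-1.0, 0.001, -0.001]]
wrist_force: [-0.4, 0.3, 0.8]
opening: 0.0002
travel cm [ 0.55  0.   -0.02] rot [ 0.    -0.001 -0.001] | tcp [0.5586 0.1786 0.1035] F [-0.4  0.3  0.8]
```

View pics/w18.png

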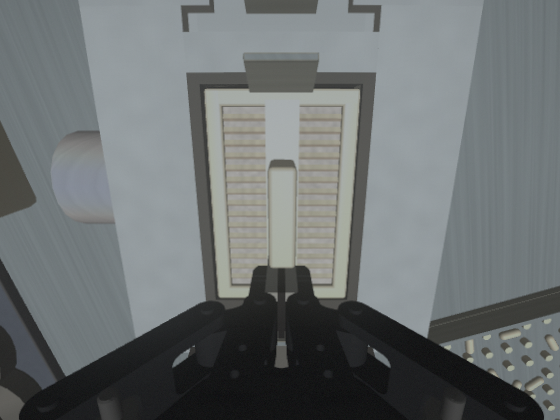

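```bash
python3 -m handwheel '[{"travel":[0.25,0,0],"rotation":[0,0,0],"claw":0},{"travel":[0.45,0,0],"rotation":[0,0,0],"claw":0},{"travel":[0.6,0,0],"rotation":[0,0,0],"claw":0},{"travel":[0.6,0,0],"rotation":[0,0,0],"claw":0}]'
```

```text
time_s: 18.68
eef_pos: [0.5589, 0.1785, 0.0982]
tcp_rot: [[0.001, -0.975, 0.22], [0.0, 0.22, 0.975], [-1.0, -0.001, 0.0]]
wrist_force: [0.0, 0.1, 0.8]
opening: -0.0001
```

```bash
python3 -m handwheel '[{"travel":[0.1,0,0],"rotation":[0,0,0],"claw":0},{"travel":[0.15,0,0],"rotation":[0,0,0],"claw":0},{"travel":[0.15,0,0],"rotation":[0,0,0],"claw":0}]'; python3 plan.py .5585 .1784 .098 1.349
```

```text
time_s: 19.05
eef_pos: [0.5589, 0.1785, 0.0982]
tcp_rot: [[0.001, -0.976, 0.22], [0.0, 0.22, 0.976], [-1.0, -0.001, 0.0]]
wrist_force: [-4.1, 0.1, 8.5]
opening: 0.0001
travel cm [ 0.02  0.04 -0.02] rot [0.    0.    0.001] | tcp [0.5589 0.1785 0.0982] F [-4.1  0.1  8.5]
```

Firm contact at exactly the home height (98 mm), so the left end is home too. Next I'll rise, pass over the open cover and come down on its left side.

```bash
python3 -m handwheel '[{"travel":[-2,0,0],"rotation":[0,0,0],"claw":0},{"travel":[-7,0,0],"rotation":[0,0,0],"claw":0},{"travel":[-13,0,0],"rotation":[0,0,0],"claw":0},{"travel":[-19,0,0],"rotation":[0,0,0],"claw":0},{"travel":[-22.5,0,0],"rotation":[0,0,0],"claw":0},{"travel":[-22.5,0,2],"rotation":[0,0,0],"claw":0},{"travel":[-22.5,0,7],"rotation":[0,0,0],"claw":0},{"travel":[-22.5,0,12],"rotation":[0,0,0],"claw":0},{"travel":[-22.5,0,15.5],"rotation":[0,0,0],"claw":0},{"travel":[-22.5,0,15.5],"rotation":[0,0,0],"claw":0}]'; python3 -m handwheel '[{"travel":[0,0,0],"rotation":[0,0,0],"claw":0}]'; python3 plan.py .5930 .325 .235 1.349;python3 - <<'E'
from h import *
cv2.imwrite('pics/w19.png',snapshot('wrist'));cv2.imwrite('pics/s19.png',snapshot('side'));crop(snapshot('scene'),290,140,140,120,5,'c19.png')
E
```

```text
time_s: 20.3
eef_pos: [0.5924, 0.3324, 0.3181]
tcp_rot: [[-0.004, -0.976, 0.218], [-0.003, 0.218, 0.976], [-1.0, 0.003, -0.003]]
wrist_force: [0.1, -1.1, -0.4]
opening: 0.0
time_s: 20.42
eef_pos: [0.5927, 0.3297, 0.3208]
tcp_rot: [[-0.001, -0.976, 0.22], [-0.001, 0.22, 0.976], [-1.0, 0.0, -0.001]]
wrist_force: [1.3, -0.3, 0.3]
opening: -0.0001
travel cm [ 8.58 -0.14 -0.44] rot [ 0.    -0.001 -0.   ] | tcp [0.5927 0.3297 0.3208] F [ 1.3 -0.3  0.3]
```

View pics/w19.png

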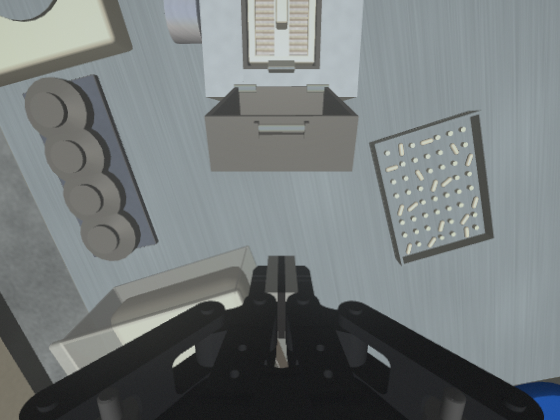

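View pics/s19.png

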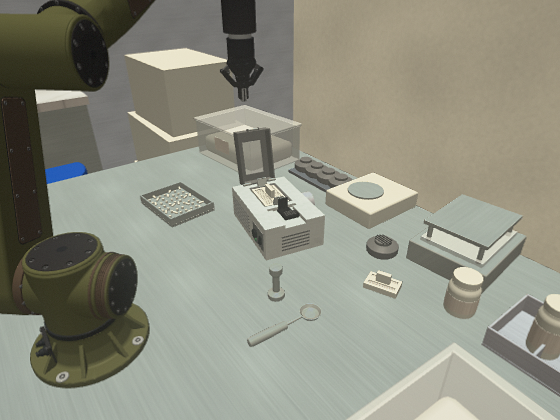

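View pics/c19.png

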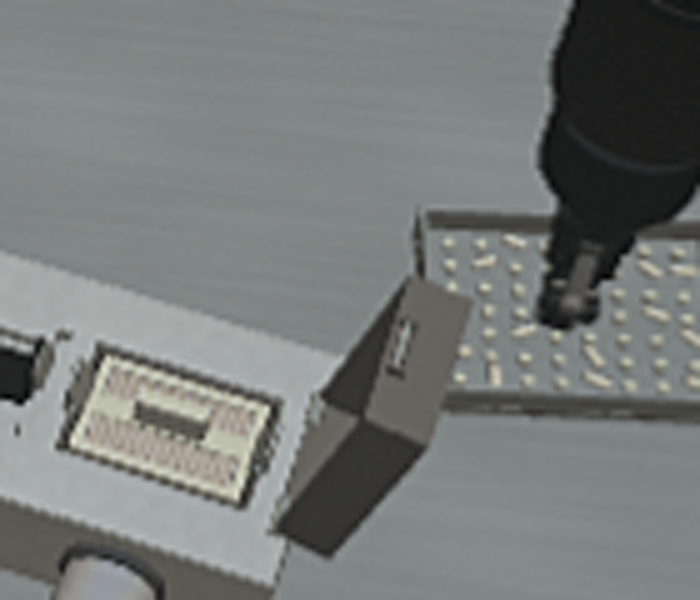

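Run:
```python
from h import *
m=camera_model('wrist');E=np.array([.5433,.1109]);y=np.array([.220,.9755]);x=np.array([.9755,-.22])
for u,v in((212,171),(352,171)):
    p=onz(m,u,v,.245)[:2]-E;print(p@x,p@y)
t=sensors.read_state()['eef_pos'][:2]-E;print(t@x,t@y)
```

```text
0.0504095662647782 0.18414914520989173
-0.05195508961744594 0.18412963457546946
0.0003779693451781904 0.2234602133358632
```

```bash
python3 -m handwheel '[{"travel":[4,0,0],"rotation":[0,0,0],"claw":0},{"travel":[8,0,0],"rotation":[0,0,0],"claw":0},{"travel":[9,0,0],"rotation":[0,0,0],"claw":0},{"travel":[9,0,-1.5],"rotation":[0,0,0],"claw":0},{"travel":[9,0,-3],"rotation":[0,0,0],"claw":0},{"travel":[8.8,0,-4],"rotation":[0,0,0],"claw":0},{"travel":[8.5,0,-5],"rotation":[0,0,0],"claw":0}]'
python3 - <<'E'
from h import *
E=np.array([.5433,.1109]);y=np.array([.220,.9755]);x=np.array([.9755,-.22])
s=sensors.read_state();t=s['eef_pos'][:2]-E;print(t@x,t@y,s['eef_pos'][2],s['wrist_force'])
crop(snapshot('side'),200,60,160,130,5,'s20.png')
E
```

```text
time_s: 21.45
eef_pos: [0.582, 0.2805, 0.2381]
tcp_rot: [[0.002, -0.975, 0.22], [0.002, 0.22, 0.975], [-1.0, -0.002, 0.002]]
wrist_force: [0.5, 3.3, 1.8]
opening: -0.0
0.0004505201969863537 0.1739343146291788 0.2381385287680227 [0.54471285 3.28503957 1.77123272]
```

View pics/s20.png

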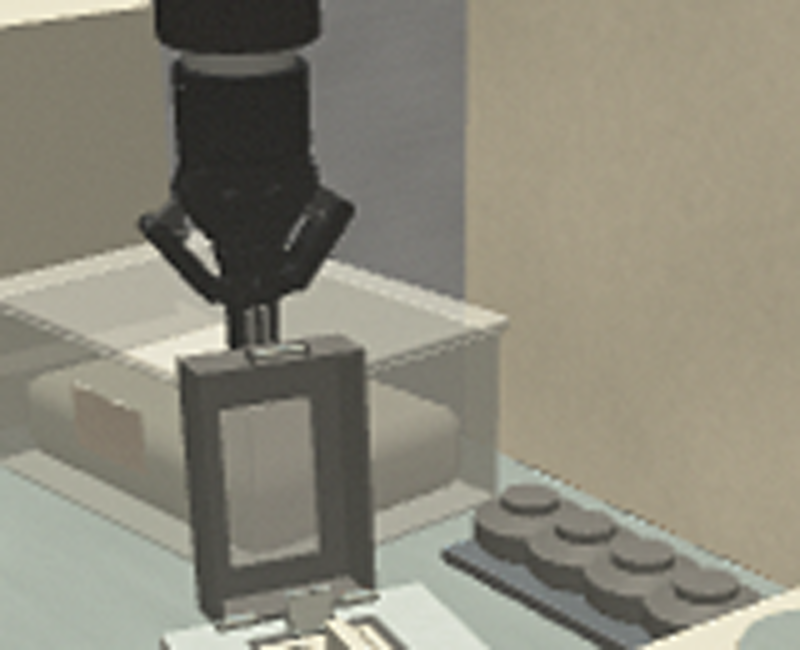

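```bash
python3 -m handwheel '[{"travel":[-0.2,0,-1.7],"rotation":[0,0,0],"claw":0},{"travel":[-0.4,0,-3.4],"rotation":[0,0,0],"claw":0},{"travel":[-0.5,0,-5],"rotation":[0,0,0],"claw":0},{"travel":[-0.4,0,-6.5],"rotation":[0,0,0],"claw":0},{"travel":[-0.1,0,-8],"rotation":[0,0,0],"claw":0},{"travel":[0.3,0,-9.4],"rotation":[0,0,0],"claw":0}]'
python3 - <<'E'
from h import *
E=np.array([.5433,.1109]);y=np.array([.220,.9755]);x=np.array([.9755,-.22])
s=sensors.read_state();t=s['eef_pos'][:2]-E;print(t@x,t@y,s['eef_pos'][2],s['wrist_force'])
crop(snapshot('side'),200,90,160,130,5,'s21.png')
E
```

```text
time_s: 22.25
eef_pos: [0.5609, 0.188, 0.2333]
tcp_rot: [[0.0, -0.975, 0.22], [-0.0, 0.22, 0.975], [-1.0, -0.0, -0.0]]
wrist_force: [1.0, 0.9, 2.7]
opening: 0.0002
0.00023407244890704185 0.07906977286977503 0.2332566408435577 [1.01385097 0.87356573 2.74041517]
```

View pics/s21.png

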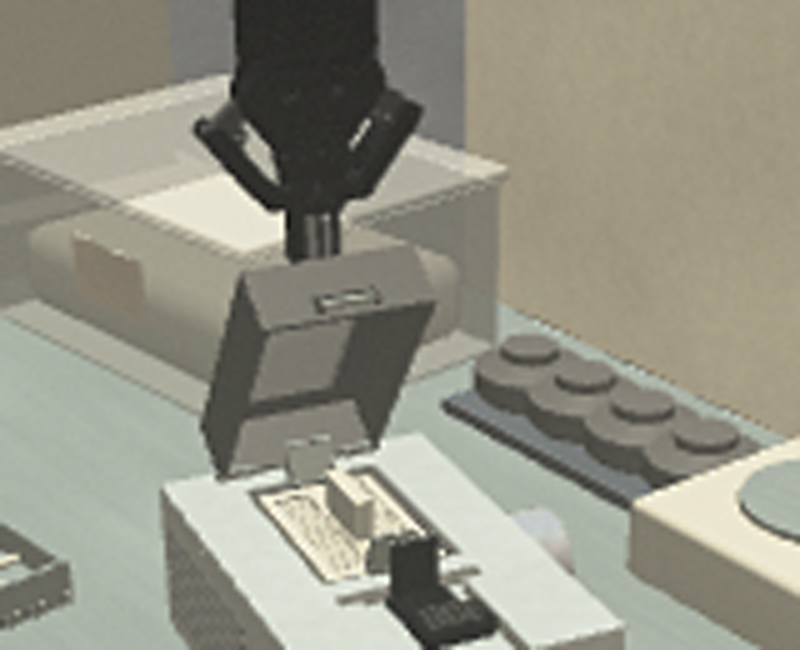

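```bash
python3 -m handwheel '[{"travel":[0.3,0,-1.2],"rotation":[0,0,0],"claw":0},{"travel":[0.8,0,-2.4],"rotation":[0,0,0],"claw":0},{"travel":[1.5,0,-3.6],"rotation":[0,0,0],"claw":0},{"travel":[2.2,0,-4.8],"rotation":[0,0,0],"claw":0},{"travel":[3.0,0,-5.8],"rotation":[0,0,0],"claw":0},{"travel":[3.8,0,-6.7],"rotation":[0,0,0],"claw":0},{"travel":[4.8,0,-7.6],"rotation":[0,0,0],"claw":0},{"travel":[5.8,0,-8.5],"rotation":[0,0,0],"claw":0},{"travel":[6.7,0,-9.2],"rotation":[0,0,0],"claw":0}]'
python3 - <<'E'
from h import *
E=np.array([.5433,.1109]);y=np.array([.220,.9755]);x=np.array([.9755,-.22])
s=sensors.read_state();t=s['eef_pos'][:2]-E;print(t@x,t@y,s['eef_pos'][2],s['wrist_force'])
crop(snapshot('side'),200,90,160,130,5,'s22.png')
E
```

```text
time_s: 23.42
eef_pos: [0.5406, 0.0988, 0.1656]
tcp_rot: [[-0.0, -0.975, 0.22], [-0.0, 0.22, 0.975], [-1.0, 0.0, -0.0]]
wrist_force: [0.3, 1.1, 1.6]
opening: 0.0001
6.426306609810372e-05 -0.012383077772931208 0.1655821211229957 [0.3011323  1.09691125 1.55228611]
```

View pics/s22.png

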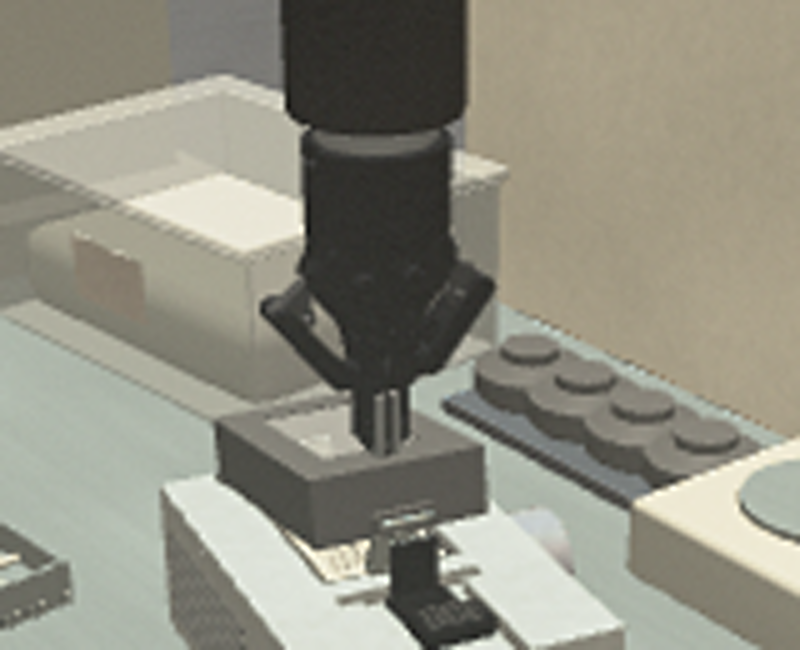

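```bash
python3 -m handwheel '[{"travel":[0.5,0,-0.4],"rotation":[0,0,0],"claw":0},{"travel":[1.0,0,-0.8],"rotation":[0,0,0],"claw":0},{"travel":[1.5,0,-1.2],"rotation":[0,0,0],"claw":0},{"travel":[1.9,0,-1.4],"rotation":[0,0,0],"claw":0},{"travel":[2.2,0,-1.4],"rotation":[0,0,0],"claw":0}]'; python3 plan.py .5374 .0846 .14 1.349
```

```text
time_s: 24.1
eef_pos: [0.5381, 0.0857, 0.1454]
tcp_rot: [[0.002, -0.976, 0.22], [0.0, 0.22, 0.976], [-1.0, -0.002, 0.0]]
wrist_force: [-0.7, 0.9, 3.9]
opening: -0.0001
travel cm [ 0.54  0.04 -0.13] rot [0.    0.    0.002] | tcp [0.5381 0.0857 0.1454] F [-0.7  0.9  3.9]
```

```bash
python3 -m handwheel '[{"travel":[0.15,0,-0.1],"rotation":[0,0,0],"claw":0},{"travel":[0.3,0,-0.1],"rotation":[0,0,0],"claw":0},{"travel":[0.4,0,-0.1],"rotation":[0,0,0],"claw":0},{"travel":[0.5,0,-0.1],"rotation":[0,0,0],"claw":0}]'; python3 plan.py .5374 .0846 .14 1.349
```

```text
time_s: 24.6
eef_pos: [0.5374, 0.0841, 0.1401]
tcp_rot: [[-0.0, -0.975, 0.22], [-0.001, 0.22, 0.975], [-1.0, -0.0, -0.001]]
wrist_force: [-3.6, -0.8, 9.5]
opening: -0.0
travel cm [0.01 0.01 0.04] rot [-0.    -0.001  0.   ] | tcp [0.5374 0.0841 0.1401] F [-3.6 -0.8  9.5]
```

```bash
python3 -m handwheel '[{"travel":[0.05,0,0],"rotation":[0,0,0],"claw":0},{"travel":[0.1,0,0],"rotation":[0,0,0],"claw":0},{"travel":[0.1,0,0],"rotation":[0,0,0],"claw":0}]'
python3 - <<'E'
from h import *
crop(snapshot('side'),200,90,160,130,5,'s23.png')
E
```

```text
time_s: 24.98
eef_pos: [0.5374, 0.0841, 0.14]
tcp_rot: [[0.001, -0.975, 0.22], [-0.001, 0.22, 0.975], [-1.0, -0.001, -0.001]]
wrist_force: [-4.4, -1.5, 9.4]
opening: -0.0002
```

View pics/s23.png

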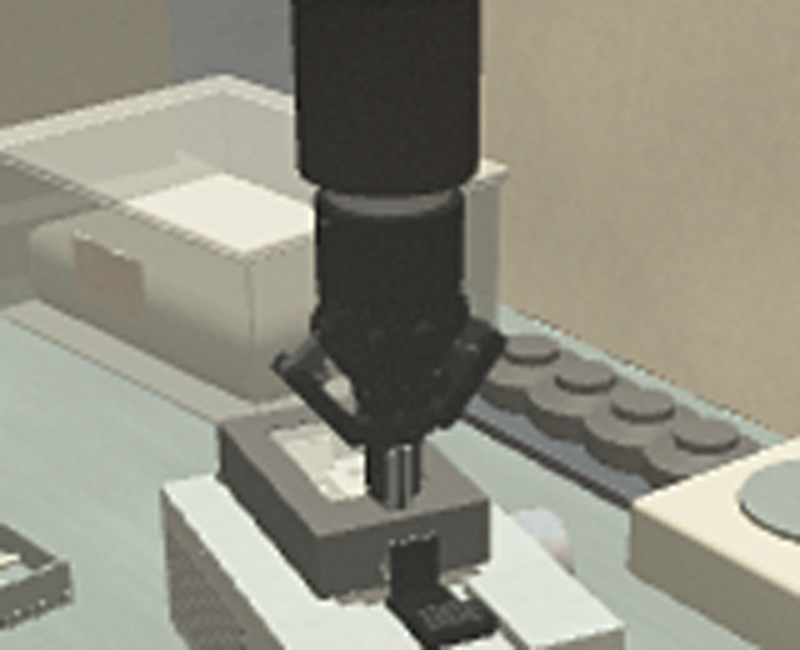

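```bash
python3 -m handwheel '[{"travel":[0.1,0,0],"rotation":[0,0,0],"claw":0},{"travel":[0.15,0,0],"rotation":[0,0,0],"claw":0},{"travel":[0.15,0,0],"rotation":[0,0,0],"claw":0}]'; python3 -m handwheel '[{"travel":[-0.2,0,0],"rotation":[0,0,0],"claw":0},{"travel":[-0.5,0,0],"rotation":[0,0,0],"claw":0},{"travel":[-0.8,0,0],"rotation":[0,0,0],"claw":0},{"travel":[-1.0,0,0],"rotation":[0,0,0],"claw":0},{"travel":[-1.0,0,0],"rotation":[0,0,0],"claw":0}]';python3 - <<'E'
from h import *
crop(snapshot('side'),200,90,160,130,5,'s24.png')
E
```

```text
time_s: 25.4
eef_pos: [0.5375, 0.0841, 0.14]
tcp_rot: [[0.002, -0.976, 0.22], [-0.001, 0.22, 0.976], [-1.0, -0.002, -0.001]]
wrist_force: [-8.4, -0.5, 15.9]
opening: -0.0003
time_s: 26.02
eef_pos: [0.5375, 0.0849, 0.1466]
tcp_rot: [[-0.0, -0.975, 0.22], [-0.0, 0.22, 0.975], [-1.0, 0.0, -0.0]]
wrist_force: [0.3, -0.3, 0.1]
opening: 0.0001
```

View pics/s24.png

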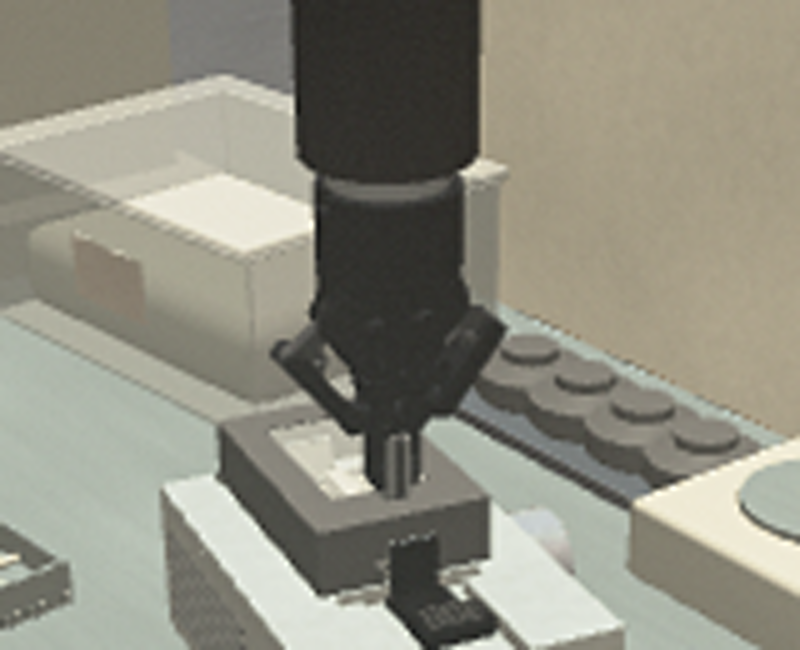

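The tool is 7 mm up with no contact force and the cover stayed shut, so it is latched. I'll retreat and take a final look.

```bash
python3 -m handwheel '[{"travel":[-4,0,0],"rotation":[0,0,0],"claw":0},{"travel":[-9,0,0],"rotation":[0,0,0],"claw":0},{"travel":[-14,0,-3],"rotation":[0,0,0],"claw":0},{"travel":[-16,0,-8],"rotation":[0,0,0],"claw":0},{"travel":[-16,0,-12],"rotation":[0,0,0],"claw":0},{"travel":[-16,0,-12],"rotation":[0,0,0],"claw":0},{"travel":[-16,0,-12],"rotation":[0,0,0],"claw":0}]';python3 - <<'E'
from h import *
a=snapshot('scene');cv2.imwrite('pics/f1.png',a);crop(a,165,150,220,130,3.6,'f1c.png');crop(snapshot('side'),220,150,115,105,5,'f2.png')
E
```

```text
time_s: 26.95
eef_pos: [0.5111, -0.032, 0.3064]
tcp_rot: [[-0.001, -0.975, 0.22], [0.0, 0.22, 0.975], [-1.0, 0.001, 0.0]]
wrist_force: [1.2, -0.4, -1.0]
opening: 0.0
```

View pics/f1c.png

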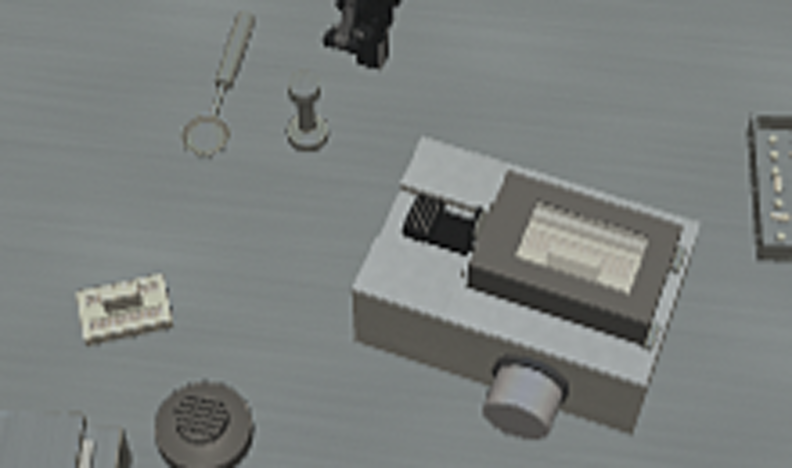

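View pics/f2.png

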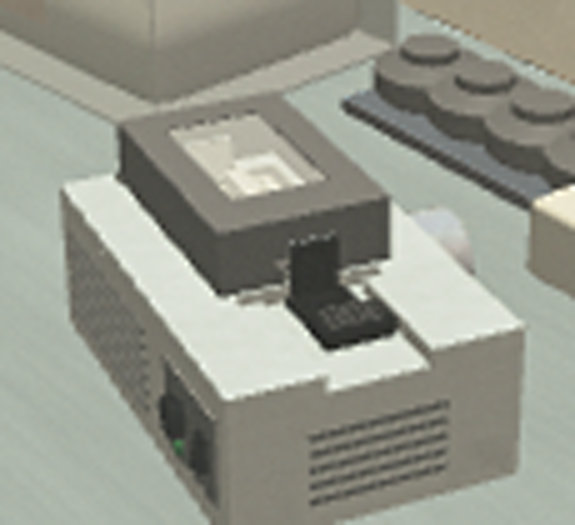

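```bash
python3 -c "
from bench import order
print(order.job_done())"
```

```text
the job is handed in; nothing more can be done
None
```

The large filter is fitted and the cover is latched shut. I handed the job in at about 27 s; no verdict was reported.

**What I did:**
- I pressed the release pad, at about 8 N, and the cover sprung fully open without being touched.
- I gripped the filter by its rib and pressed it past the clips, reading at most about 14 N down and 9 N sideways.
- I swung the cover over from its left side and pressed the lip until it stopped, at about 16 N down and 8 N sideways.

**Last checks:**
- **Filter:** At home the tool height put the filter's underside at 76 mm, which is the seat height. A light press on its left half met firm resistance at 98.2 mm, against 98 mm expected.
- **Disagreement:** A fit from the wrist picture, taken before that press, put the filter about 0.5 mm high, with its left end about 0.9 mm high. I took this as measurement noise given the touch check.
- **Clips:** In the pictures the right clip sits over the filter's edge. The left clip's overlap could not be seen directly.
- **Cover:** It stayed shut when the tool lifted clear, and the last pictures look the same as the latched start, with the pad up and the filter visible through the window.
- **Other objects:** By eye, those in the last enlarged picture (small filter, cartridge, tamper, scoop and part of the tray) looked unmoved. I did not measure them. The jar was not in that view, but I never worked near it.

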